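# Close the plate drawer and press its label holder home

## Robot

A 6-joint arm with a two-finger parallel gripper is mounted at the origin on the work surface. World frame = base frame: x ahead of the robot, y to its left, z up, the work surface at z = 0. Lengths are in m, angles in rad, forces in N, time in s.
With the tool pointing down it reaches from about 0.3 to 0.775 m from the base axis. Payload 14.6 kg.
Tool frame: the origin (TCP) lies at the very end of the fingers, on their centre line; the grasp point (between the pads) lies 19 mm behind it; z points along the fingers, y is the direction in which the jaws open and shut (so a half turn about z gives the same grasp; the last joint's range is limited). The gripper opens to 94 mm and grips with 3 to 60 N. Pads are 16 mm wide; open, the fingers measure 119 mm over their backs; the gripper's body (75 mm by 177 mm) begins 78 mm behind the grasp point.
Start: joints at [-1.405, 0.3, 1.521, -0, 1.321, -0.067], TCP at [0.127, -0.535, 0.205] pointing down, gripper open.
Joint ranges: [-3.03, 3.03], [-0.79, 2.21], [0.23, 2.52], [-1.04, 4.18], [0, 3.07], [-2.55, 2.55]. Speed limits (rad/s): [2.22, 2.22, 2.57, 3.14, 3.14, 3.14].

## Interface

Orientations are given as [roll, pitch, yaw] about the fixed x, y, z axes, in that order (R = Rz(yaw) Ry(pitch) Rx(roll)).
In Python, from station import ctrl, vision, ticket gives the robot as it stands.
- The arm moves only by the tool step_arm, never from a script. Its argument "steps" is a list of rows, each an object of numbers: "x", "y", "z": the shift along the tool's x, y, z in m; "ax", "ay", "az": the turn, a rotation vector about the tool's x, y, z in degrees; "claw": the finger opening in m, from 0 to 0.094. A call has 1 to 5 rows; each row shifts and turns the pose as measured when the row begins, along the tool's axes as they then stand; what a row does not reach is not made up. A row lasts 1/12 s, in which the tool goes at most 41.7 mm and 7.16 degrees, less where a joint would pass 70% of its speed; a pose out of reach is approached as far as the arm can. A call with a gripper value outside its range is refused whole. The fingers move at their own pace and stop on an object; "grip_force" is the grip in N (left out, the last holds). Time passes only in rows, so rows that do not move let the fingers close. It gives the time, the measured TCP pose, the force and the opening at its end, in the units of the state.
- ctrl.get_obs(): the state, without advancing time (a new reading comes with each control period).
- vision.camera(name): name is "side" or "top"; returns (picture, depth): 400x640x3 uint8, red, green, blue; 400x640 float32, m along the optical axis (not along the pixel's ray), 0 where there is no reading.
- vision.camera_params(name): a dict with "fov_y" (degrees; the focal length in pixels is half the picture's height over the tangent of half this angle, whatever the lens; pixels are square), "cx", "cy" (the principal point, pixels), "k1" (the pictures are not rectified: a ray, as slopes to the right and down, at radius r is drawn at 1 + k1 r^2 times it, then the intrinsics apply), "origin" and "attitude" of the camera in the world. Camera axes: x right, y up, looking along -z (the intrinsics and any distortion apply to the point x, -y, -z); pixel columns grow to the right and rows downward; lengths in m; the calibration is good to about 2 mm. A picture is of the moment at which its call begins. camera_params takes no time and is no camera call.
- ticket.hand_in(): hands the job in, once; it reports no verdict.
The state is a dict: "time_s": time; "qpos": joint angles; "joint_vel": joint speeds; "tau": joint torques, N m; "ee_pos": TCP position; "eef_rot": TCP orientation; "force": force on the tool from outside, world axes, zero at the start; "moment": the same for the moment, N m; "grip_width": finger opening in m.
Only numpy, scipy, OpenCV 4.12 (cv2) and the standard library are available. Lean on these libraries where they do the work, as an engineer would, in place of code of your own. Each camera call takes 0.05 s, during which the arm holds its last target.

## Task

The plate drawer is loaded: push it fully shut. Then take the narrow label holder (not the wide spare) out of its wooden rack and push it down behind the lip of the channel on the drawer's front, against the sprung foot, until it is fully home; finish while still holding it pressed down there, because the foot lifts it out again if you let go. Leave everything else where it is.

Things in the scene. Friction and masses are not known exactly. Their poses are not given: they have to be found in the camera images.
- drawer (a joint): Opening of the drawer in m: 0 = fully shut against its stop, grows as it comes out towards the robot, at most 0.14. It starts 0.05 to 0.10 open. It stays where it is left; about 3 N moves it.
- channel (a point): Moves with the drawer: where the middle of the label holder's underside lies when fully home in the channel, 64 mm above the table. Axes: x into the drawer (away from the robot), y along its front, z up. Channel: steel, open at the top, 9 mm deep in x (drawer front's face 4.5 mm in +x, lip's inner face 4.5 mm in -x), 66 mm long in y between end cheeks.
- lip (a point): Middle of the lip's inner top edge, 22 mm above point channel and 4.5 mm nearer the robot; same axes. Lip and cheeks, 4 mm thick, end at this height; from there thin flares lead outward and up, to 12 mm above this point: the lip's reaches 11 mm farther in -x, the cheeks' to 43 mm either side in y.
- drawer_front (a point): Middle of the top edge of the drawer front's flat aluminium outer face, 114 mm above the table; same axes. The face is 260 mm wide, from 8 to 114 mm above the table. Black knobs at y = +-90 mm, 34 mm above the table, 24 mm across, stand 26 mm out. The bare face at y = 50 to 125 mm either side, above the knobs, is good for pushing the drawer.
- spring_foot (a joint): How far the sprung foot at the bottom of the channel is pressed down, in m: 0 = free (its top 10 mm above point channel), 0.010 = on its hard stop (its top level with point channel; the label holder is then fully home). Spring force 3 N at 0, rising to 9 N at 0.010.
- cabinet: Grey steel cabinet round the drawer, fixed, 260 wide, 260 deep, 110 mm high. Origin under the middle of its front opening, x into the cabinet, z up.
- label_holder: The narrow label holder: upright aluminium blade 6 mm thick (x), 60 mm wide (y), 56 mm high, with a paper card on its -x side, and on top of the blade a grey grip bar 12 mm thick (x), 40 mm wide (y), from 56 to 92 mm above the underside, centred on the blade. Origin: middle of the underside, z up. About 0.09 kg. It stands upright in the slot of rack, its underside 10 mm above the table, card towards the robot's side.
- spare_holder: The wide spare label holder: the same but 100 mm wide; too wide for the channel. Not to be used. It stands in spare_rack.
- rack: Fixed wooden rack block of the narrow holder, 50 (x) by 120 (y) by 30 mm high; slot along y 8 mm wide, 64 mm long, its floor 10 mm above the table. Origin: middle of the underside. It stands to the left or to the right of the drawer.
- spare_rack: The same block with a slot 104 mm long, with the spare holder, on the other side.
- jar: Amber glass jar, 60 mm across, 75 mm high, on the cabinet's top, back from its front edge. Origin under its middle.
- tape: Roll of paper tape, 84 mm across, 24 mm high, on the cabinet's top, back from its front edge. Origin under its middle.
- bottle: White plastic bottle, 64 mm across, 150 mm high, on the table. Origin under its middle.
- brayer: Ink roller lying on the table, 145 mm long, 32 mm high. Origin on its underside near the middle.
- squeegee: Wooden squeegee lying on the table near the robot, 45 by 100 mm, 24 mm high. Origin on its underside.
- scraper: Scraper lying on the table near the robot, 160 mm long, 35 mm wide, 12 mm high. Origin under the end of its handle, 100 mm from the handle's tip.
Not all that is in view belongs to the job. Leave any blue look-alike of the label_holder alone.

How it is judged:
On the way, in this order (a step that is already met when the one before it is completed fails the run):
1. the drawer is fully shut (value of joint drawer below 0.008 m), for 0.2 s.
2. the narrow label holder is in the channel behind the lip, drawer shut (value of joint drawer below 0.01 m and z of label_holder in the frame of channel below 0.018 m and x of label_holder in the frame of channel between -0.007 and 0.007 m and y of label_holder in the frame of channel between -0.007 and 0.007 m), for 0.1 s.
At the end, for the whole second after the job is handed in: Drawer within 8 mm of shut; narrow holder behind the lip within 6 mm of the channel's middle in x and y, tilted under 0.15 rad, under 4 mm above home; foot pressed over 7 of 10 mm, with over 3 N; fingers still on the holder with over 2 N through the last second (value of joint drawer below 0.008 m and value of joint spring_foot above 0.007 m and z of label_holder in the frame of channel below 0.004 m and x of label_holder in the frame of channel between -0.006 and 0.006 m and y of label_holder in the frame of channel between -0.006 and 0.006 m and angle between label_holder's own z axis and vertical below 0.15 rad and contact force between the fingers and label_holder above 2 N and contact force between label_holder and spring_foot above 3 N); the arm keeps its last pose, push and grip.
It fails at once if another thing (spare holder, jar, tape, bottle, brayer, squeegee or scraper) is moved more than 30 mm (distance of any of spare_holder, jar, tape, bottle, brayer, squeegee, scraper from where it was at the start of the episode above 0.03 m).
It also fails if it takes over 58 s, if anything falls off the work surface, if the arm or the gripper's body presses on something with over 40 N, if the wrist force passes 120 N, or if a joint passes its speed limit or range.

## Working session

There is one attempt and no reset: what is moved stays moved. The work goes in short steps, Python scripts to look and compute and a tool call to move; the robot and the scene stay as the last step left them, time stands still between calls to the robot, and variables do not carry over. Pictures are saved under pics/ and viewed, and the job is handed in when it is done.

Besides the shell and the picture viewer there is one more tool, called after "Emit:" as name(argument=value, ...), one argument or row to a line, values as JSON. step_arm: Moves the arm, as the interface text tells. Its arguments: {"type":"object","properties":{"steps":{"type":"array"},"grip_force":{"type":"number"}},"required":["steps"]}

```bash
ls; mkdir -p pics; python3 - <<'E'
from station import ctrl, vision
import cv2,numpy as np
print(ctrl.get_obs())
for n in("side","top"):
    im,d=vision.camera(n); p=vision.camera_params(n); print(n,p)
    cv2.imwrite(f"pics/{n}0.png",im[...,::-1]); np.save(f"pics/{n}0d.npy",d)
E
```

```text
pics
{'time_s': 0.0, 'qpos': array([-1.40460486e+00,  3.00484713e-01,  1.52155461e+00, -1.09885797e-05,
        1.32069597e+00, -6.65912554e-02]), 'joint_vel': array([-1.16686689e-03,  1.10405607e-03, -2.71657233e-05,  2.85485564e-04,
       -8.73221167e-04, -7.63291662e-04]), 'tau': array([ 1.81740354e-03, -5.31806874e+01, -3.52732480e+01,  7.09049497e-02,
        2.44153087e-02, -1.02508207e-04]), 'ee_pos': array([ 0.12683468, -0.53491731,  0.20489006]), 'eef_rot': array([-3.14045183e+00, -6.54138194e-05,  2.32785406e-01]), 'force': array([0.97752448, 0.45461394, 0.50209302]), 'moment': array([-0.02113465, -0.04885154,  0.02953398]), 'grip_width': 0.09410870655485427}
side {'fov_y': 46.131549288385855, 'cx': 325.06261963633085, 'cy': 201.60761639637641, 'k1': -0.09874816351113698, 'origin': array([-0.2531526 ,  0.79565118,  0.91995555]), 'attitude': array([ 0.93630821, -0.00667132, -2.33129501])}
top {'fov_y': 43.706325774427, 'cx': 316.2452072038371, 'cy': 195.56626250812897, 'k1': 0.026737318234581992, 'origin': array([3.16025723e-01, 1.13603558e-03, 1.44893266e+00]), 'attitude': array([ 0.18713578, -0.00871144, -1.59296302])}
```

View pics/side0.png

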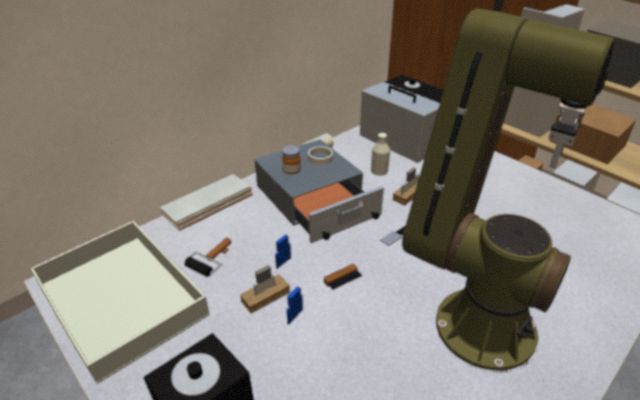

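View pics/top0.png

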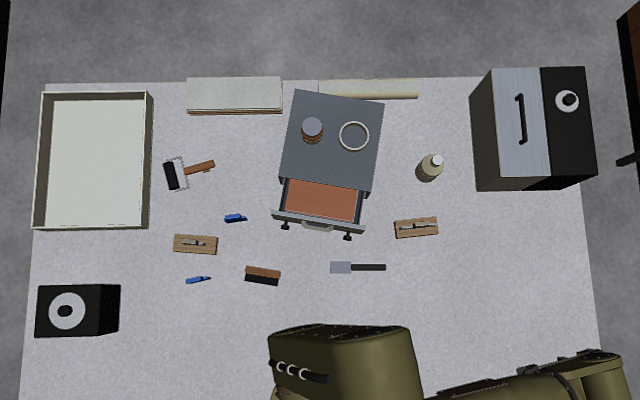

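The side view shows the open drawer at about (345,210), racks at (265,290) on the left and (405,190) on the right, and blue look-alikes at (283,250) and (295,303). The top view has the racks at (195,243) and (416,227). Next I'll enlarge these areas.

```bash
cat > h.py <<'E'
import numpy as np, cv2
from scipy.spatial.transform import Rotation as R
from station import ctrl, vision
def P(n):
    p=vision.camera_params(n); f=200/np.tan(np.radians(p['fov_y']/2))
    return p,f,R.from_euler('xyz',p['attitude']).as_matrix(),np.array(p['origin'])
def ray(n,u,v):
    p,f,M,o=P(n); x=(u-p['cx'])/f; y=(v-p['cy'])/f
    a,b=x,y
    for _ in range(20):
        s=1+p['k1']*(a*a+b*b); a,b=x/s,y/s
    return o,M@np.array([a,-b,-1.])
def pix_d(n,u,v,d): o,r=ray(n,u,v); return o+r*d
def pix_z(n,u,v,z): o,r=ray(n,u,v); return o+r*(z-o[2])/r[2]
def proj(n,X):
    p,f,M,o=P(n); c=(np.atleast_2d(X)-o)@M; a=c[:,0]/-c[:,2]; b=-c[:,1]/-c[:,2]
    s=1+p['k1']*(a*a+b*b); return np.c_[p['cx']+f*a*s,p['cy']+f*b*s]
def cloud(n,d):
    p,f,M,o=P(n); v,u=np.mgrid[0:400,0:640]; x=(u-p['cx'])/f; y=(v-p['cy'])/f
    a,b=x.copy(),y.copy()
    for _ in range(20):
        s=1+p['k1']*(a*a+b*b); a,b=x/s,y/s
    return o+np.stack([a*d,-b*d,-d],-1)@M.T
def crop(im,x0,y0,w,h,k,fn):
    cv2.imwrite(fn,cv2.resize(im[y0:y0+h,x0:x0+w,::-1],None,fx=k,fy=k,interpolation=cv2.INTER_CUBIC))
E
python3 - <<'E'
from h import *
for n,pts in (("top",[(195,243),(416,227),(340,220),(100,150),(330,130),(500,350),(30,380)]),("side",[(265,290),(405,190),(250,330)])):
    d=np.load(f"pics/{n}0d.npy")
    for u,v in pts: print(n,u,v,d[v,u],pix_d(n,u,v,d[v,u]).round(4))
t=cv2.imread("pics/top0.png")[...,::-1]; s=cv2.imread("pics/side0.png")[...,::-1]
a=cv2.resize(t[200:280,160:300],None,fx=5.5,fy=5.5,interpolation=2)[...,::-1]; cv2.imwrite("pics/c1.png",a)
crop(t,260,170,190,90,4.2,"pics/c2.png")
crop(s,220,220,150,110,5.3,"pics/c3.png")
crop(s,290,150,150,110,5.3,"pics/c4.png")
E
```

```text
top 195 243 1.3431274 [0.4475 0.3125 0.1027]
top 416 227 1.3802788 [ 0.481  -0.2903  0.079 ]
top 340 220 1.4479384 [ 0.5139 -0.0847  0.0137]
top 100 150 1.485423 [0.7389 0.6202 0.009 ]
top 330 130 1.3994778 [ 0.7559 -0.0589  0.1085]
top 500 350 1.4009326 [ 0.1414 -0.5209 -0.0032]
top 30 380 1.3748319 [ 0.0953  0.7733 -0.0021]
side 265 290 1.1906273 [0.4462 0.3333 0.0318]
side 405 190 1.5515954 [ 0.4821 -0.2776  0.033 ]
side 250 330 1.1296588 [ 0.3935  0.4237 -0.0021]
```

View pics/c1.png

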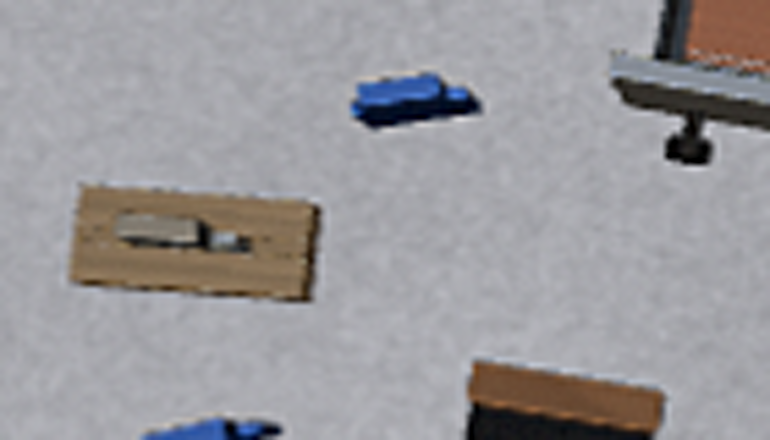

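View pics/c2.png

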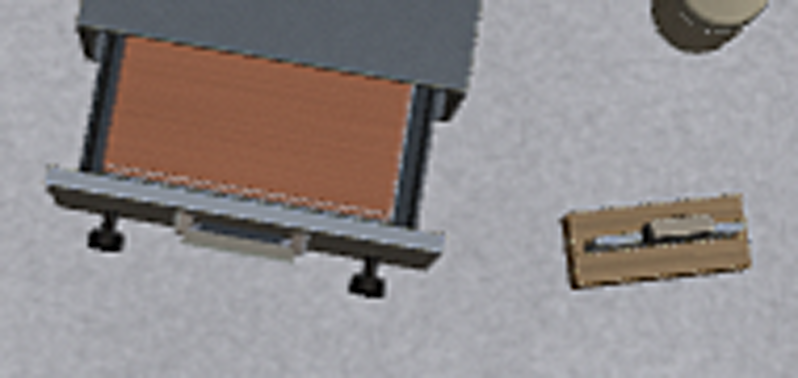

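View pics/c3.png

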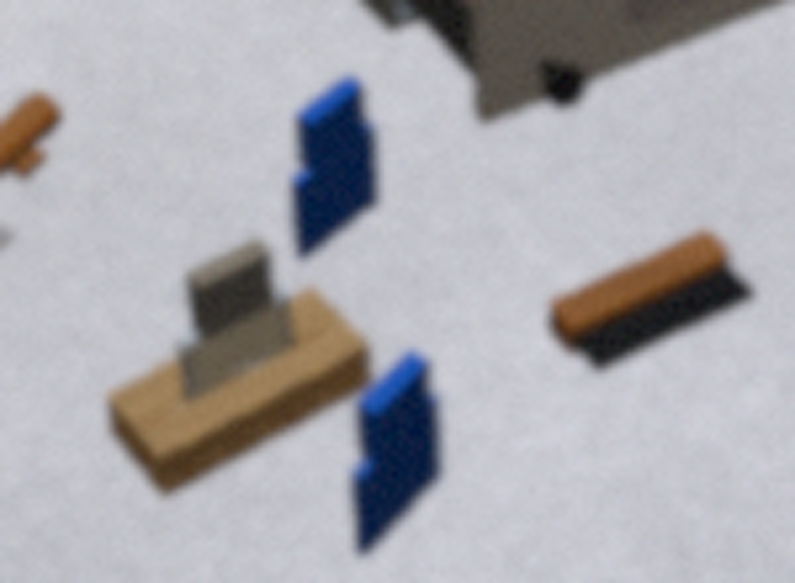

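View pics/c4.png

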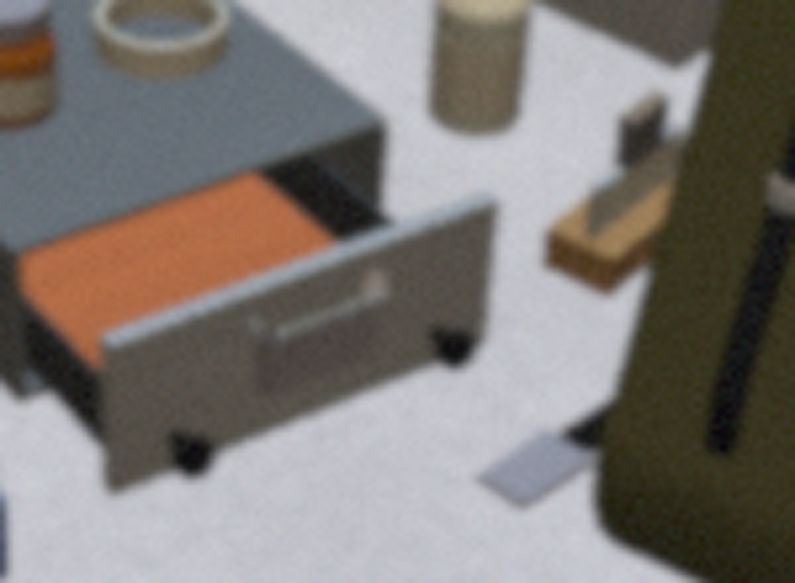

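Candidates for the narrow holder:
- grey holder in the left rack, top (195,243)
- grey holder in the right rack, top (416,227)
- blue look-alikes, top (235,217) and (198,280)

The left blade spans about 24 px (≈65 mm) and the right one about 37 px (≈102 mm). So the left one is the narrow holder.

```bash
python3 - <<'E'
from h import *
for n in("top","side"):
    d=np.load(f"pics/{n}0d.npy"); C=cloud(n,d).reshape(-1,3)
    def box(name,xr,yr,zr):
        m=(C[:,0]>xr[0])&(C[:,0]<xr[1])&(C[:,1]>yr[0])&(C[:,1]<yr[1])&(C[:,2]>zr[0])&(C[:,2]<zr[1])
        Q=C[m]
        if len(Q)<5: print(n,name,len(Q));return
        (c,s,a)=cv2.minAreaRect(Q[:,:2].astype(np.float32)*1000)
        print(n,name,len(Q),"c",np.round(c,1),"size",np.round(s,1),"ang",round(a,2),"z",np.median(Q[:,2]).round(4))
    box("rackL",(.38,.52),(.22,.42),(.022,.038))
    box("barL",(.38,.52),(.22,.42),(.092,.112))
    box("bladeL",(.38,.52),(.22,.42),(.045,.062))
    box("barR",(.42,.54),(-.37,-.2),(.092,.112))
    box("rackR",(.42,.54),(-.37,-.2),(.022,.038))
    box("front",(.42,.62),(-.25,.17),(.108,.12))
    box("tape",(.6,.9),(-.2,.17),(.125,.14))
    box("jar",(.6,.9),(-.2,.17),(.17,.2))
    box("cab",(.6,.96),(-.25,.2),(.106,.114))
    box("squee",(.3,.42),(.05,.22),(.008,.03))
    box("scrap",(.3,.45),(-.2,.03),(.004,.02))
    box("blue1",(.47,.6),(.18,.3),(.03,.12))
    box("blue2",(.3,.41),(.22,.37),(.03,.12))
E
```

```text
top rackL 664 c [457.6 306. ] size [ 82.  180.7] ang 12.48 z 0.0306
top barL 80 c [477.  283.4] size [ 27.2 147.6] ang 26.58 z 0.1025
top bladeL 11 c [486.4 269. ] size [ 17.1 109.3] ang 38.98 z 0.0577
top barR 72 c [ 487.9 -302.9] size [12.1 41.4] ang 6.48 z 0.1023
top rackR 571 c [ 488.  -302.4] size [ 50.1 120.3] ang 5.15 z 0.03
top front 948 c [568.1 -32.2] size [260.5 149.1] ang 79.74 z 0.1124
top tape 270 c [718.9 -76. ] size [ 83.9 181.6] ang 14.62 z 0.1335
top jar 320 c [743.1  -7. ] size [51. 53.] ang 85.39 z 0.1851
top cab 6130 c [729.7 -63.7] size [260.1 261.1] ang 78.91 z 0.1104
top squee 543 c [353.2 126.8] size [105.2 141.6] ang 2.15 z 0.0201
top scrap 864 c [375.5 -85. ] size [148.9 229.5] ang 0.04 z 0.007
top blue1 140 c [502.6 243.8] size [ 28.1 123.1] ang 31.39 z 0.0853
top blue2 115 c [352.2 318. ] size [12.1 63.1] ang 11.38 z 0.0889
side rackL 654 c [458.2 302.5] size [ 87.7 186.8] ang 13.4 z 0.0288
side barL 105 c [475.  282.5] size [ 29.7 145.6] ang 26.67 z 0.0997
side bladeL 135 c [474.  286.9] size [ 36.5 154.6] ang 26.93 z 0.0535
side barR 44 c [ 485.5 -301.3] size [15.1 45.3] ang 6.24 z 0.0996
side rackR 205 c [ 486.8 -293.3] size [ 52.8 118. ] ang 9.51 z 0.0287
side front 564 c [566.7 -31.9] size [259.3 155.1] ang 78.82 z 0.1108
side tape 233 c [722.9 -71.2] size [ 86.  189.5] ang 6.07 z 0.1312
side jar 176 c [737.5  -7. ] size [50.2 50.2] ang 47.94 z 0.1835
side cab 2494 c [727.  -65.2] size [262.7 266.6] ang 78.5 z 0.1092
side squee 523 c [355.6 142.8] size [97.9 47.2] ang 80.91 z 0.0165
side scrap 206 c [401.1 -76.8] size [ 93.4 138.6] ang 6.32 z 0.0075
side blue1 281 c [517.  216.7] size [16.1 58.5] ang 7.56 z 0.065
side blue2 317 c [347.4 318.2] size [14.  58.6] ang 10.14 z 0.0666
```

```bash
python3 - <<'E'
from h import *
for n in("top","side"):
    d=np.load(f"pics/{n}0d.npy"); C=cloud(n,d).reshape(-1,3)
    dz=0 if n=="top" else -.0015
    def box(name,c,r,zr):
        m=(np.hypot(C[:,0]-c[0],C[:,1]-c[1])<r)&(C[:,2]>zr[0]+dz)&(C[:,2]<zr[1]+dz)
        Q=C[m]
        (c,s,a)=cv2.minAreaRect(Q[:,:2].astype(np.float32)*1000)
        print(n,name,len(Q),"c",np.round(c,1),"mean",(Q.mean(0)*1000).round(1),"size",np.round(s,1),"ang",round(a,2))
    box("rackL",(.447,.313),.075,(.024,.036))
    box("barL",(.447,.313),.04,(.094,.110))
    box("bladeL",(.447,.313),.05,(.045,.075))
    box("blue1",(.515,.217),.05,(.03,.12))
    box("bottle",(.58,-.32),.08,(.03,.17))
    # drawer frame analysis
    yaw=np.radians(-11.1); ex=np.array([np.cos(yaw),np.sin(yaw)]); ey=np.array([-ex[1],ex[0]])
    o=np.array([.6021,-.0386])
    X=(C[:,:2]-o)@ex; Y=(C[:,:2]-o)@ey; Z=C[:,2]-dz
    m=(X>-.14)&(X<-.02)&(abs(Y)<.15)&(Z>.110)&(Z<.12)
    print(" front top strip x",np.percentile(X[m],[1,5,50,95,99]).round(4),"y",Y[m].min(),Y[m].max(),m.sum())
    for y0 in(-.11,-.08,-.05,.05,.08,.11):
        k=m&(abs(Y-y0)<.012); print("  ",y0,X[k].min().round(4),X[k].max().round(4))
    for z0 in (.055,.065,.075,.085,.095,.105):
      for y0 in (-.08,.08,0):
        k=(X>-.16)&(X<-.02)&(abs(Y-y0)<.02)&(abs(Z-z0)<.005)
        if k.sum()>3: print("  z",z0,"y",y0,np.percentile(X[k],[5,50,95]).round(4),k.sum())
    m=(X>-.04)&(X<.3)&(abs(Y)<.15)&(Z>.106)&(Z<.114)
    print(" cab x",X[m].min(),X[m].max(),"y",Y[m].min(),Y[m].max())
    # fit yaw from front edge
E
```

```text
top rackL 591 c [453.2 328.4] mean [451.9 325.8  30.4] size [117.4  49.9] ang 84.89
top barL 74 c [453.6 331. ] mean [453.2 330.5 102.5] size [41.1 11.5] ang 86.65
top bladeL 21 c [451.3 320.8] mean [450.8 309.1  65.3] size [ 7.9 44.8] ang 2.7
top blue1 129 c [520.1 214.7] mean [519.1 213.2  76.4] size [12.7 58.4] ang 8.67
top bottle 474 c [ 579.3 -334.5] mean [ 626.6 -332.7   91.6] size [ 65.8 157.5] ang 83.25
 front top strip x [-0.1075 -0.1071 -0.1016 -0.0959 -0.0951] y -0.12963540015079913 0.12901233116238595 409
   -0.11 -0.1075 -0.0954
   -0.08 -0.1073 -0.0956
   -0.05 -0.1077 -0.0948
   0.05 -0.1074 -0.095
   0.08 -0.1071 -0.0953
   0.11 -0.1069 -0.095
  z 0.055 y -0.08 [-0.1299 -0.1074 -0.1068] 10
  z 0.055 y 0.08 [-0.1269 -0.1072 -0.1063] 9
  z 0.065 y -0.08 [-0.1073 -0.107  -0.1068] 6
  z 0.065 y 0.08 [-0.1074 -0.107  -0.1066] 6
  z 0.075 y -0.08 [-0.1078 -0.1067 -0.1064] 9
  z 0.075 y 0.08 [-0.1075 -0.107  -0.1066] 8
  z 0.075 y 0 [-0.1143 -0.1104 -0.1071] 40
  z 0.085 y -0.08 [-0.1073 -0.107  -0.1069] 6
  z 0.085 y 0.08 [-0.1076 -0.1066 -0.1064] 7
  z 0.085 y 0 [-0.1206 -
[... 1260 characters left out ...]
18 -0.109  -0.106 ] 32
  z 0.065 y 0 [-0.125  -0.1223 -0.1203] 27
  z 0.075 y -0.08 [-0.1127 -0.1098 -0.1074] 25
  z 0.075 y 0.08 [-0.1124 -0.1096 -0.1069] 33
  z 0.075 y 0 [-0.1254 -0.1226 -0.1205] 31
  z 0.085 y -0.08 [-0.113  -0.1098 -0.1069] 30
  z 0.085 y 0.08 [-0.1126 -0.1092 -0.1065] 30
  z 0.085 y 0 [-0.1252 -0.1121 -0.1075] 50
  z 0.095 y -0.08 [-0.1123 -0.109  -0.1062] 27
  z 0.095 y 0.08 [-0.112  -0.1098 -0.1061] 31
  z 0.095 y 0 [-0.1312 -0.1108 -0.1076] 45
  z 0.105 y -0.08 [-0.1123 -0.1098 -0.1071] 27
  z 0.105 y 0.08 [-0.1126 -0.1097 -0.1058] 37
  z 0.105 y 0 [-0.113  -0.1092 -0.1063] 29
 cab x -0.0066857117679155744 0.26146757633193407 y -0.13450235856885054 0.129491533828271
```

```bash
cat > plan.py <<'E'
import sys,numpy as np
from h import *
# usage: plan.py x y z yawdeg [maxstep_mm]  -> rows in tool frame, upright tool
def plan(t,yaw,ms=.04,N=5,pr=True):
    o=ctrl.get_obs(); p=o['ee_pos'].copy(); M=R.from_euler('xyz',o['eef_rot'])
    T=R.from_euler('xyz',[np.pi,0,np.radians(yaw)])
    for i in range(N):
        e=np.array(t)-p; L=np.linalg.norm(e); 
        if L>ms: e*=ms/L
        l=np.round(M.inv().apply(e),4)
        rv=(M.inv()*T).as_rotvec(degrees=True); a=np.linalg.norm(rv)
        if a>7: rv*=7/a
        rv=np.round(rv,1)
        print("row x %.4f y %.4f z %.4f  ax %.1f ay %.1f az %.1f"%(*l,*rv))
        p=p+M.apply(l); M=M*R.from_rotvec(rv,degrees=True)
    print("t",o['time_s'],"pos",o['ee_pos'].round(4),"rpy",np.degrees(o['eef_rot']).round(1),"F",o['force'].round(1),"w",round(o['grip_width'],4),"pred end",p.round(4),"remaining",np.round(np.array(t)-p,4))
if __name__=="__main__":
    a=list(map(float,sys.argv[1:])); plan(a[:3],a[3],a[4]/1000 if len(a)>4 else .04,int(a[5]) if len(a)>5 else 5)
E
python3 plan.py .455 .072 .2 78.9 40 20
```

```text
row x 0.0266 y -0.0298 z 0.0003  ax -0.0 ay -0.0 az -7.0
row x 0.0301 y -0.0264 z 0.0003  ax -0.0 ay -0.0 az -7.0
row x 0.0331 y -0.0225 z 0.0003  ax -0.0 ay -0.0 az -7.0
row x 0.0356 y -0.0183 z 0.0003  ax -0.0 ay -0.0 az -7.0
row x 0.0375 y -0.0139 z 0.0003  ax -0.0 ay -0.0 az -7.0
row x 0.0389 y -0.0092 z 0.0003  ax -0.0 ay -0.0 az -7.0
row x 0.0398 y -0.0044 z 0.0003  ax -0.0 ay -0.0 az -7.0
row x 0.0400 y 0.0005 z 0.0003  ax -0.0 ay -0.0 az -7.0
row x 0.0396 y 0.0054 z 0.0003  ax -0.0 ay -0.0 az -7.0
row x 0.0387 y 0.0102 z 0.0003  ax -0.0 ay -0.1 az -2.6
row x 0.0382 y 0.0119 z 0.0003  ax -0.0 ay 0.0 az 0.0
row x 0.0382 y 0.0119 z 0.0003  ax -0.0 ay 0.0 az 0.0
row x 0.0382 y 0.0119 z 0.0003  ax -0.0 ay 0.0 az 0.0
row x 0.0382 y 0.0119 z 0.0003  ax -0.0 ay 0.0 az 0.0
row x 0.0382 y 0.0120 z 0.0003  ax -0.0 ay 0.0 az 0.0
row x 0.0382 y 0.0119 z 0.0002  ax -0.0 ay 0.0 az 0.0
row x 0.0382 y 0.0120 z 0.0003  ax -0.0 ay 0.0 az 0.0
row x 0.0094 y 0.0029 z 0.0000  ax -0.0 ay 0.0 az 0.0
row x -0.0000 y 0.0000 z 0.0000  ax -0.0 ay 0.0 az 0.0
row x -0.0000 y 0.0000 z 0.0000  ax -0.0 ay 0.0 az 0.0
t 0.1 pos [ 0.1268 -0.5349  0.2049] rpy [-179.9   -0.    13.3] F [-0.8  0.1 -0.6] w 0.094 pred end [0.455 0.072 0.2  ] remaining [-0. -0. -0.]
```

Emit:
step_arm(
  steps=[
    {"x": 0.027, "y": -0.03, "z": 0, "az": -7, "claw": 0},
    {"x": 0.03, "y": -0.026, "az": -7, "claw": 0},
    {"x": 0.033, "y": -0.022, "az": -7, "claw": 0},
    {"x": 0.036, "y": -0.018, "az": -7, "claw": 0},
    {"x": 0.038, "y": -0.014, "az": -7, "claw": 0},
  ],
)

```text
validation failed for argument at $.st...
```

Emit:
step_arm(
  steps=[
    {"x": 0.039, "y": -0.009, "az": -7, "claw": 0},
    {"x": 0.04, "y": -0.004, "az": -7, "claw": 0},
    {"x": 0.04, "y": 0, "az": -7, "claw": 0},
    {"x": 0.04, "y": 0.005, "az": -7, "claw": 0},
    {"x": 0.039, "y": 0.01, "az": -2.6, "claw": 0},
  ],
)

```text
validation failed for argument at $.st...
```

```bash
python3 plan.py .455 .072 .18 78.9 40 12
```

```text
row x 0.0266 y -0.0298 z 0.0015  ax -0.0 ay -0.0 az -7.0
row x 0.0300 y -0.0264 z 0.0015  ax -0.0 ay -0.0 az -7.0
row x 0.0330 y -0.0225 z 0.0015  ax -0.0 ay -0.0 az -7.0
row x 0.0355 y -0.0183 z 0.0015  ax -0.0 ay -0.0 az -7.0
row x 0.0375 y -0.0138 z 0.0015  ax -0.0 ay -0.0 az -7.0
row x 0.0389 y -0.0092 z 0.0015  ax -0.0 ay -0.0 az -7.0
row x 0.0397 y -0.0044 z 0.0015  ax -0.0 ay -0.0 az -7.0
row x 0.0400 y 0.0005 z 0.0015  ax -0.0 ay -0.0 az -7.0
row x 0.0396 y 0.0054 z 0.0015  ax -0.0 ay -0.0 az -7.0
row x 0.0387 y 0.0102 z 0.0015  ax -0.0 ay -0.1 az -2.6
row x 0.0382 y 0.0119 z 0.0014  ax -0.0 ay 0.0 az 0.0
row x 0.0382 y 0.0119 z 0.0014  ax -0.0 ay 0.0 az 0.0
t 0.1 pos [ 0.1268 -0.5349  0.2049] rpy [-179.9   -0.    13.3] F [-0.8  0.1 -0.6] w 0.094 pred end [ 0.3549 -0.1129  0.1874] remaining [ 0.1001  0.1849 -0.0074]
```

The call was rejected, probably because each row needs every field. I'll try again with full rows.

Emit:
step_arm(
  steps=[
    {"x": 0.027, "y": -0.03, "z": 0, "ax": 0, "ay": 0, "az": -7, "claw": 0},
    {"x": 0.03, "y": -0.026, "z": 0, "ax": 0, "ay": 0, "az": -7, "claw": 0},
    {"x": 0.033, "y": -0.022, "z": 0, "ax": 0, "ay": 0, "az": -7, "claw": 0},
  ],
)

```text
time_s: 0.35
ee_pos: [0.1829, -0.4302, 0.2021]
eef_rot: [-3.137, -0.001, 0.602]
force: [1.4, -0.7, -1.0]
grip_width: 0.077
```

```bash
python3 plan.py .455 .072 .19 78.9 41 15
```

```text
row x 0.0365 y -0.0187 z 0.0010  ax -0.0 ay -0.0 az -7.0
row x 0.0385 y -0.0141 z 0.0010  ax -0.0 ay -0.0 az -7.0
row x 0.0399 y -0.0093 z 0.0010  ax -0.0 ay -0.0 az -7.0
row x 0.0408 y -0.0043 z 0.0010  ax -0.1 ay -0.1 az -7.0
row x 0.0410 y 0.0007 z 0.0009  ax -0.0 ay -0.0 az -7.0
row x 0.0406 y 0.0057 z 0.0009  ax -0.1 ay -0.1 az -7.0
row x 0.0396 y 0.0106 z 0.0009  ax 0.0 ay 0.0 az -2.4
row x 0.0391 y 0.0122 z 0.0009  ax 0.0 ay 0.0 az -0.0
row x 0.0391 y 0.0122 z 0.0009  ax 0.0 ay 0.0 az -0.0
row x 0.0391 y 0.0122 z 0.0009  ax 0.0 ay 0.0 az -0.0
row x 0.0391 y 0.0122 z 0.0009  ax 0.0 ay 0.0 az -0.0
row x 0.0391 y 0.0122 z 0.0008  ax 0.0 ay 0.0 az -0.0
row x 0.0391 y 0.0122 z 0.0009  ax 0.0 ay 0.0 az -0.0
row x 0.0367 y 0.0113 z 0.0008  ax 0.0 ay 0.0 az -0.0
row x 0.0000 y 0.0000 z -0.0000  ax 0.0 ay 0.0 az -0.0
t 0.35 pos [ 0.1829 -0.4302  0.2021] rpy [-1.797e+02 -1.000e-01  3.450e+01] F [ 1.4 -0.7 -1. ] w 0.077 pred end [0.455 0.072 0.19 ] remaining [ 0. -0.  0.]
```

Emit:
step_arm(
  steps=[
    {"x": 0.037, "y": -0.019, "z": 0, "ax": 0, "ay": 0, "az": -7, "claw": 0},
    {"x": 0.039, "y": -0.014, "z": 0, "ax": 0, "ay": 0, "az": -7, "claw": 0},
    {"x": 0.04, "y": -0.009, "z": 0, "ax": 0, "ay": 0, "az": -7, "claw": 0},
    {"x": 0.041, "y": -0.004, "z": 0, "ax": 0, "ay": 0, "az": -7, "claw": 0},
    {"x": 0.041, "y": 0.001, "z": 0, "ax": 0, "ay": 0, "az": -7, "claw": 0},
  ],
)

```text
time_s: 0.77
ee_pos: [0.2793, -0.2449, 0.2014]
eef_rot: [-3.137, -0.005, 1.228]
force: [1.5, 0.0, 0.0]
grip_width: 0.0441
```

Emit:
step_arm(
  steps=[
    {"x": 0.041, "y": 0.005, "z": 0, "ax": 0, "ay": 0, "az": -7, "claw": 0},
    {"x": 0.04, "y": 0.01, "z": 0, "ax": 0, "ay": 0, "az": -5, "claw": 0},
    {"x": 0.039, "y": 0.012, "z": 0, "ax": 0, "ay": 0, "az": 0, "claw": 0},
    {"x": 0.039, "y": 0.012, "z": 0, "ax": 0, "ay": 0, "az": 0, "claw": 0},
  ],
)

```text
time_s: 1.1
ee_pos: [0.3483, -0.0931, 0.2023]
eef_rot: [-3.139, -0.006, 1.453]
force: [1.4, 0.1, -0.4]
grip_width: 0.0172
```

```bash
python3 plan.py .455 .072 .18 78.9 41 7
```

```text
row x 0.0366 y 0.0179 z 0.0048  ax -0.1 ay -0.3 az 4.3
row x 0.0378 y 0.0152 z 0.0046  ax -0.0 ay -0.0 az 0.0
row x 0.0378 y 0.0151 z 0.0046  ax -0.0 ay -0.0 az 0.0
row x 0.0378 y 0.0151 z 0.0047  ax -0.0 ay -0.0 az 0.0
row x 0.0312 y 0.0126 z 0.0038  ax -0.0 ay -0.0 az 0.0
row x 0.0000 y -0.0000 z 0.0000  ax -0.0 ay -0.0 az 0.0
row x 0.0000 y -0.0000 z 0.0000  ax -0.0 ay -0.0 az 0.0
t 1.1 pos [ 0.3483 -0.0931  0.2023] rpy [-179.9   -0.3   83.2] F [ 1.4  0.1 -0.4] w 0.0172 pred end [0.455  0.0719 0.18  ] remaining [-0.      0.0001 -0.    ]
```

Emit:
step_arm(
  steps=[
    {"x": 0.037, "y": 0.018, "z": 0.005, "ax": 0, "ay": -0.3, "az": 4.3, "claw": 0},
    {"x": 0.038, "y": 0.015, "z": 0.005, "ax": 0, "ay": 0, "az": 0, "claw": 0},
    {"x": 0.038, "y": 0.015, "z": 0.005, "ax": 0, "ay": 0, "az": 0, "claw": 0},
    {"x": 0.038, "y": 0.015, "z": 0.005, "ax": 0, "ay": 0, "az": 0, "claw": 0},
    {"x": 0.031, "y": 0.013, "z": 0.005, "ax": 0, "ay": 0, "az": 0, "claw": 0},
  ],
)

```text
time_s: 1.52
ee_pos: [0.4535, 0.0779, 0.1787]
eef_rot: [3.14, -0.001, 1.379]
force: [0.5, -1.3, 0.5]
grip_width: 0.0006
```

```bash
python3 plan.py .455 .072 .08 78.9 40 5
```

```text
row x -0.0023 y 0.0010 z 0.0399  ax 0.1 ay -0.0 az 0.1
row x -0.0022 y 0.0010 z 0.0399  ax -0.0 ay -0.0 az 0.0
row x -0.0011 y 0.0005 z 0.0189  ax -0.0 ay -0.0 az 0.0
row x -0.0000 y 0.0000 z -0.0000  ax -0.0 ay -0.0 az 0.0
row x -0.0000 y 0.0000 z -0.0000  ax -0.0 ay -0.0 az 0.0
t 1.5167 pos [0.4535 0.0779 0.1787] rpy [179.9  -0.   79. ] F [ 0.5 -1.3  0.5] w 0.0006 pred end [0.455 0.072 0.08 ] remaining [ 0. -0.  0.]
```

Emit:
step_arm(
  steps=[
    {"x": -0.003, "y": 0.001, "z": 0.04, "ax": 0, "ay": 0, "az": 0, "claw": 0},
    {"x": -0.003, "y": 0.001, "z": 0.04, "ax": 0, "ay": 0, "az": 0, "claw": 0},
    {"x": 0, "y": 0, "z": 0.019, "ax": 0, "ay": 0, "az": 0, "claw": 0},
    {"x": 0, "y": 0.02, "z": 0, "ax": 0, "ay": 0, "az": 0, "claw": 0},
    {"x": 0, "y": 0.015, "z": 0, "ax": 0, "ay": 0, "az": 0, "claw": 0},
  ],
)

```text
time_s: 1.93
ee_pos: [0.4898, 0.0726, 0.0732]
eef_rot: [-3.141, -0.001, 1.389]
force: [-0.3, -0.4, 0.9]
grip_width: 0.0004
```

Emit:
step_arm(
  steps=[
    {"x": 0, "y": 0.01, "z": 0, "ax": 0, "ay": 0, "az": 0, "claw": 0},
    {"x": 0, "y": 0.01, "z": 0, "ax": 0, "ay": 0, "az": 0, "claw": 0},
    {"x": 0, "y": 0.01, "z": 0, "ax": 0, "ay": 0, "az": 0, "claw": 0},
    {"x": 0, "y": 0.01, "z": 0, "ax": 0, "ay": 0, "az": 0, "claw": 0},
  ],
)

```text
time_s: 2.27
ee_pos: [0.5291, 0.0652, 0.0702]
eef_rot: [-3.133, 0.001, 1.39]
force: [-2.8, 1.3, 1.9]
grip_width: 0.0002
```

Emit:
step_arm(
  steps=[
    {"x": -0.001, "y": 0.01, "z": -0.003, "ax": 0, "ay": 0, "az": 0.4, "claw": 0},
    {"x": 0, "y": 0.01, "z": -0.002, "ax": 0, "ay": 0, "az": 0.3, "claw": 0},
    {"x": 0, "y": 0.01, "z": 0, "ax": 0, "ay": 0, "az": 0, "claw": 0},
    {"x": 0, "y": 0.01, "z": 0, "ax": 0, "ay": 0, "az": 0, "claw": 0},
  ],
)

```text
time_s: 2.6
ee_pos: [0.567, 0.0567, 0.0723]
eef_rot: [-3.124, 0.002, 1.377]
force: [-2.8, 0.8, 2.0]
grip_width: 0.0003
```

```bash
python3 plan.py .593 .0447 .075 78.9 40 1
```

```text
row x -0.0067 y 0.0277 z -0.0031  ax -1.0 ay 0.1 az 0.0
t 2.6 pos [0.567  0.0567 0.0723] rpy [-1.79e+02  1.00e-01  7.89e+01] F [-2.8  0.8  2. ] w 0.0003 pred end [0.593  0.0447 0.075 ] remaining [ 0. -0.  0.]
```

Emit:
step_arm(
  steps=[
    {"x": -0.003, "y": 0.008, "z": -0.002, "ax": -0.5, "ay": 0, "az": 0, "claw": 0},
    {"x": -0.002, "y": 0.007, "z": 0, "ax": -0.5, "ay": 0, "az": 0, "claw": 0},
    {"x": 0, "y": 0.006, "z": 0, "ax": 0, "ay": 0, "az": 0, "claw": 0},
  ],
)

```text
time_s: 2.85
ee_pos: [0.5871, 0.0474, 0.073]
eef_rot: [-3.139, 0.002, 1.377]
force: [-2.5, 0.3, 0.7]
grip_width: 0.0009
```

Emit:
step_arm(
  steps=[
    {"x": 0, "y": 0.005, "z": 0, "ax": 0, "ay": 0, "az": 0, "claw": 0},
    {"x": 0, "y": 0.004, "z": 0, "ax": 0, "ay": 0, "az": 0, "claw": 0},
  ],
)

```text
time_s: 3.02
ee_pos: [0.5925, 0.0463, 0.0729]
eef_rot: [-3.128, 0.003, 1.378]
force: [-72.4, 11.0, 44.7]
grip_width: 0.0002
```

Emit:
step_arm(
  steps=[
    {"x": 0, "y": -0.002, "z": 0, "ax": 0, "ay": 0, "az": 0, "claw": 0},
    {"x": 0, "y": 0, "z": 0, "ax": 0, "ay": 0, "az": 0, "claw": 0},
    {"x": 0, "y": 0, "z": 0, "ax": 0, "ay": 0, "az": 0, "claw": 0},
  ],
)

```text
time_s: 3.27
ee_pos: [0.5899, 0.0467, 0.0733]
eef_rot: [-3.125, 0.004, 1.378]
force: [-0.1, 0.4, 0.2]
grip_width: 0.0006
```

```bash
python3 - <<'E'
from h import *
o=ctrl.get_obs(); print(o['time_s'],o['ee_pos'],o['force'])
for n in("side","top"):
    im,d=vision.camera(n); cv2.imwrite(f"pics/{n}1.png",im[...,::-1]); np.save(f"pics/{n}1d.npy",d)
E
```

```text
3.2667 [0.58990325 0.04669397 0.07331212] [-0.10913591  0.37967194  0.24164999]
```

View pics/top1.png

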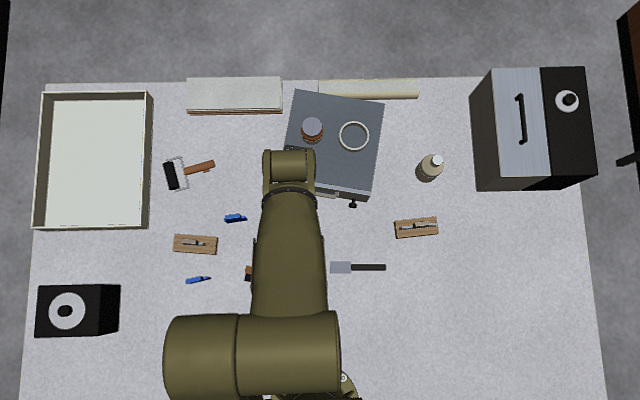

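View pics/side1.png

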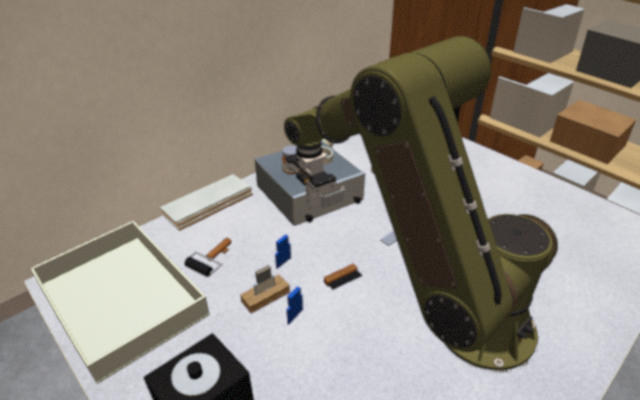

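The top and side pictures both show the drawer front closed against the cabinet (top ≈(350,195)), and the force spike matches it hitting the stop. I'll back off, rise and move to the left rack.

Emit:
step_arm(
  steps=[
    {"x": 0, "y": -0.02, "z": 0, "ax": 0, "ay": 0, "az": 0, "claw": 0},
    {"x": 0, "y": -0.02, "z": -0.03, "ax": 0, "ay": 0, "az": 0, "claw": 0.03},
    {"x": 0.01, "y": -0.01, "z": -0.036, "ax": 0, "ay": 0, "az": 0, "claw": 0.06},
  ],
)

```text
time_s: 3.62
ee_pos: [0.5411, 0.0644, 0.1344]
eef_rot: [-3.116, 0.007, 1.375]
force: [0.2, -0.2, 0.8]
grip_width: 0.0102
```

```bash
python3 plan.py .4534 .331 .16 85.5 41 9
```

```text
row x 0.0355 y -0.0202 z -0.0035  ax -1.5 ay 0.3 az -6.7
row x 0.0377 y -0.0158 z -0.0037  ax 0.0 ay 0.0 az -0.0
row x 0.0377 y -0.0158 z -0.0037  ax 0.0 ay 0.0 az -0.0
row x 0.0377 y -0.0158 z -0.0037  ax 0.0 ay 0.0 az -0.0
row x 0.0377 y -0.0157 z -0.0037  ax 0.0 ay 0.0 az -0.0
row x 0.0377 y -0.0158 z -0.0038  ax 0.0 ay 0.0 az -0.0
row x 0.0327 y -0.0137 z -0.0033  ax 0.0 ay 0.0 az -0.0
row x 0.0000 y 0.0000 z 0.0000  ax 0.0 ay 0.0 az -0.0
row x 0.0000 y 0.0000 z 0.0000  ax 0.0 ay 0.0 az -0.0
t 3.6167 pos [0.5411 0.0644 0.1344] rpy [-178.5    0.4   78.8] F [ 0.2 -0.2  0.8] w 0.0102 pred end [0.4534 0.331  0.16  ] remaining [ 0.  0. -0.]
```

Emit:
step_arm(
  steps=[
    {"x": 0.035, "y": -0.02, "z": -0.01, "ax": -1.5, "ay": 0.3, "az": -6.7, "claw": 0.06},
    {"x": 0.038, "y": -0.016, "z": -0.006, "ax": 0, "ay": 0, "az": 0, "claw": 0.06},
    {"x": 0.038, "y": -0.016, "z": -0.004, "ax": 0, "ay": 0, "az": 0, "claw": 0.06},
    {"x": 0.038, "y": -0.016, "z": -0.004, "ax": 0, "ay": 0, "az": 0, "claw": 0.06},
    {"x": 0.036, "y": -0.015, "z": -0.003, "ax": 0, "ay": 0, "az": 0, "claw": 0.06},
  ],
)

```text
time_s: 4.03
ee_pos: [0.4791, 0.2586, 0.1706]
eef_rot: [3.126, -0.004, 1.489]
force: [1.0, 0.4, 0.5]
grip_width: 0.0436
```

```bash
python3 plan.py .4534 .331 .16 85.5 41 4
```

```text
row x 0.0370 y -0.0168 z 0.0055  ax 0.9 ay -0.2 az -0.2
row x 0.0330 y -0.0147 z 0.0050  ax 0.0 ay -0.0 az 0.0
row x 0.0000 y -0.0000 z -0.0000  ax 0.0 ay -0.0 az 0.0
row x 0.0000 y -0.0000 z -0.0000  ax 0.0 ay -0.0 az 0.0
t 4.0333 pos [0.4791 0.2586 0.1706] rpy [179.1  -0.2  85.3] F [1.  0.4 0.5] w 0.0436 pred end [0.4534 0.331  0.16  ] remaining [-0.  0.  0.]
```

Emit:
step_arm(
  steps=[
    {"x": 0.035, "y": -0.017, "z": 0.003, "ax": 0.8, "ay": -0.2, "az": 0, "claw": 0.06},
    {"x": 0.025, "y": -0.013, "z": 0.003, "ax": 0, "ay": 0, "az": 0, "claw": 0.06},
    {"x": 0, "y": 0, "z": 0, "ax": 0, "ay": 0, "az": 0, "claw": 0.06},
    {"x": 0, "y": 0, "z": 0, "ax": 0, "ay": 0, "az": 0, "claw": 0.06},
  ],
)

```text
time_s: 4.37
ee_pos: [0.4509, 0.3305, 0.166]
eef_rot: [3.136, -0.003, 1.496]
force: [-0.3, 0.2, 0.4]
grip_width: 0.0596
```

```bash
python3 plan.py .4534 .331 .13 85.5 41 2; python3 - <<'E'
from h import *
for n in("side","top"):
    im,d=vision.camera(n); cv2.imwrite(f"pics/{n}2.png",im[...,::-1]); np.save(f"pics/{n}2d.npy",d)
    if n=="side": crop(im,200,170,170,130,4.6,"pics/s2c.png")
    else: crop(im,240,60,190,170,4.2,"pics/t2d.png"); crop(im,130,180,150,110,5.3,"pics/t2c.png")
E
```

```text
row x 0.0005 y 0.0022 z 0.0360  ax 0.3 ay -0.2 az 0.2
row x 0.0000 y 0.0000 z 0.0000  ax 0.0 ay 0.0 az 0.0
t 4.3667 pos [0.4509 0.3305 0.166 ] rpy [179.7  -0.2  85.7] F [-0.3  0.2  0.4] w 0.0596 pred end [0.4534 0.331  0.13  ] remaining [ 0.  0. -0.]
```

View pics/s2c.png

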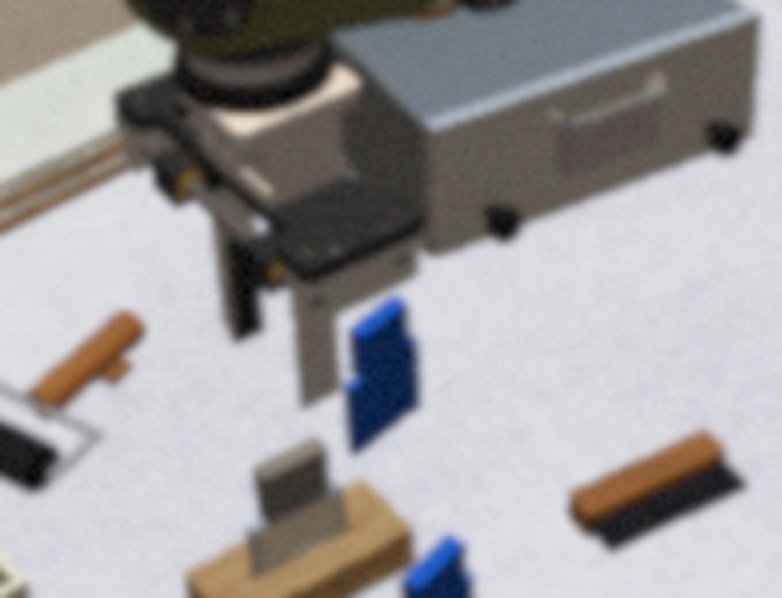

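View pics/t2c.png

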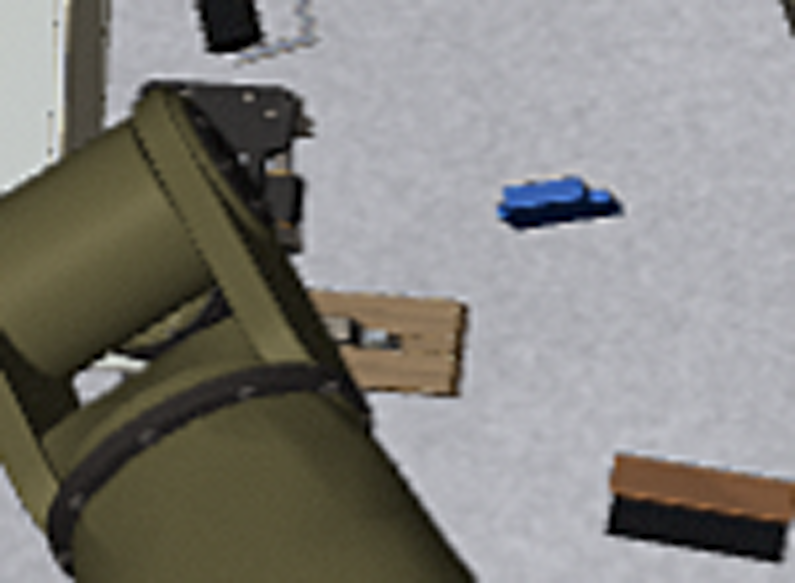

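View pics/t2d.png

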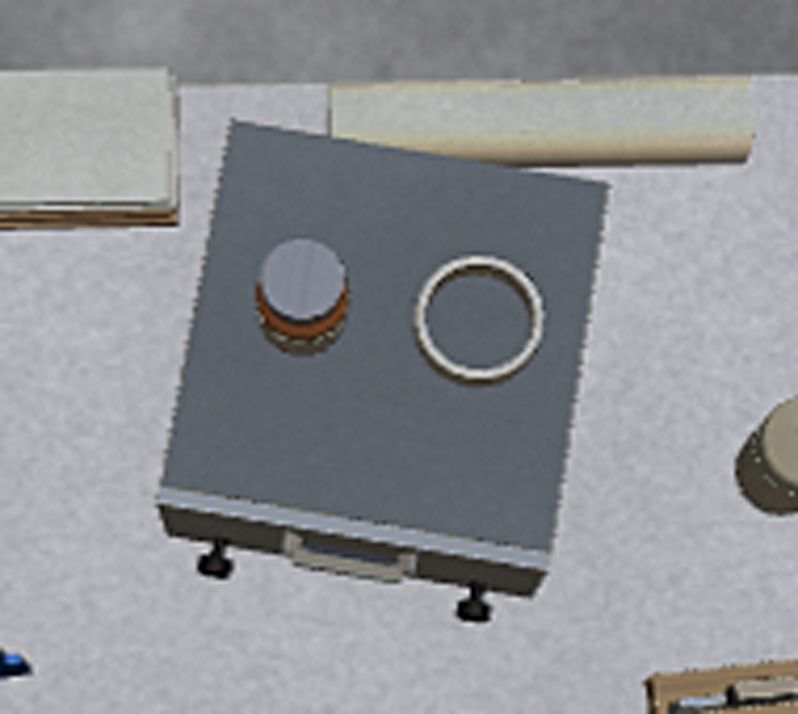

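The drawer is shut with nothing blocking the view: the front is flush at crop (160,500)–(550,568), and the flare runs from about (285,545) to (415,570). The grey holder sits between the open fingers with the card towards the robot. Next I'll measure the shut front and check the gripper's calibration.

```bash
python3 - <<'E'
from h import *
for n in("top","side"):
    d=np.load(f"pics/{n}2d.npy"); C=cloud(n,d).reshape(-1,3)
    dz=0 if n=="top" else -.0015
    yaw=np.radians(-11.1); ex=np.array([np.cos(yaw),np.sin(yaw)]); ey=np.array([-ex[1],ex[0]])
    o=np.array([.6021,-.0386])
    X=(C[:,:2]-o)@ex; Y=(C[:,:2]-o)@ey; Z=C[:,2]-dz
    k=(X>-.06)&(X<.03)&(abs(Y)<.14)&(Z>.05)&(Z<.108)&(abs(Y)>.055)
    A=np.c_[Y[k],np.ones(k.sum())]
    for _ in range(3):
        c=np.linalg.lstsq(A,X[k],rcond=None)[0]; r=X[k]-A@c; kk=np.where(k)[0][abs(r)<.002]; k=np.zeros_like(k); k[kk]=1;A=np.c_[Y[k],np.ones(k.sum())]
    print(n,"face X=",c, "n",k.sum(),"yaw corr deg",-np.degrees(np.arctan(c[0])))
    m=(X>-.03)&(X<.01)&(Z>.1115)&(Z<.12); print(" front top Y ext",Y[m].min(),Y[m].max(), "X",np.percentile(X[m],[1,99]))
    m=(X>-.06)&(X<-.018)&(abs(Y)<.06)&(Z>.06)&(Z<.105)
    print(" flare/lip: Yext",np.percentile(Y[m],[0,2,98,100]),"X",np.percentile(X[m],[1,50]),"Zmax",Z[m].max(),m.sum())
    for zz in (.07,.08,.087,.092,.097):
        q=m&(abs(Z-zz)<.003)
        if q.sum(): print("   z",zz,"X",np.percentile(X[q],[5,50,95]).round(4),"Y",Y[q].min().round(4),Y[q].max().round(4),q.sum())
print(proj("side",[[.4509,.3305,.166],[.4509+.03,.3305,.166],[.4509-.03,.3305,.166]]))
E
```

```text
top face X= [ 0.00051067 -0.00415352] n 1 yaw corr deg -0.029259078410970966
 front top Y ext -0.12991696899399388 0.12911651121799797 X [-0.01238859  0.00953519]
 flare/lip: Yext [-0.04335737 -0.04206094  0.04101203  0.04190619] X [-0.03211918 -0.02565153] Zmax 0.10213025940675124 111
   z 0.087 X [-0.0256 -0.0222 -0.02  ] Y -0.0348 0.036 16
   z 0.092 X [-0.0309 -0.0251 -0.0208] Y -0.038 0.0382 47
   z 0.097 X [-0.0316 -0.0288 -0.0197] Y -0.0434 0.0417 56
side face X= [ 0.02527007 -0.01140355] n 181 yaw corr deg -1.4475605111142407
 front top Y ext -0.13106547286780443 0.1289194866828466 X [-0.018857    0.00975328]
 flare/lip: Yext [-0.05518885 -0.03982065  0.03892479  0.04439398] X [-0.03718189 -0.02765403] Zmax 0.10169563414983113 221
   z 0.07 X [-0.0301 -0.0267 -0.0222] Y -0.0389 0.0363 29
   z 0.08 X [-0.0296 -0.0271 -0.0215] Y -0.0376 0.0379 32
   z 0.087 X [-0.0302 -0.0276 -0.0217] Y -0.0552 0.0363 26
   z 0.092 X [-0.033  -0.0285 -0.0189] Y -0.0393 0.0365 18
   z 0.097 X [-0.0371 -0.0323 -0.02  ] Y -0.0436 0.042 36
[[260.68724956 249.47189435]
 [253.14437843 243.35433083]
 [268.47802756 255.78156532]]
```

Emit:
step_arm(
  steps=[
    {"x": 0, "y": 0.002, "z": 0.036, "ax": 0.3, "ay": 0, "az": 0.3, "claw": 0.06},
    {"x": 0, "y": 0, "z": 0, "ax": 0, "ay": 0, "az": 0, "claw": 0.06},
  ],
)

```text
time_s: 4.63
ee_pos: [0.4553, 0.3276, 0.1303]
eef_rot: [3.139, -0.005, 1.486]
force: [-1.0, -0.2, -2.7]
grip_width: 0.0598
```

```bash
python3 plan.py .4534 .331 .071 85.5 30 3
```

```text
row x 0.0015 y -0.0012 z 0.0299  ax 0.1 ay -0.3 az -0.3
row x 0.0016 y -0.0011 z 0.0294  ax 0.0 ay 0.0 az -0.0
row x 0.0000 y -0.0000 z -0.0000  ax 0.0 ay 0.0 az -0.0
t 4.6333 pos [0.4553 0.3276 0.1303] rpy [179.9  -0.3  85.2] F [-1.  -0.2 -2.7] w 0.0598 pred end [0.4534 0.331  0.071 ] remaining [-0.  0.  0.]
```

Emit:
step_arm(
  steps=[
    {"x": 0.002, "y": -0.002, "z": 0.027, "ax": 0, "ay": -0.3, "az": -0.3, "claw": 0.06},
    {"x": 0.002, "y": -0.001, "z": 0.025, "ax": 0, "ay": 0, "az": 0, "claw": 0.06},
    {"x": 0, "y": 0, "z": 0, "ax": 0, "ay": 0, "az": 0, "claw": 0.06},
  ],
)

```text
time_s: 4.88
ee_pos: [0.4561, 0.3294, 0.0806]
eef_rot: [3.136, -0.001, 1.487]
force: [-0.0, 0.3, -1.7]
grip_width: 0.06
```

```bash
python3 plan.py .4534 .331 .071 85.5 30 1
```

```text
row x 0.0014 y -0.0029 z 0.0096  ax 0.3 ay -0.1 az -0.3
t 4.8833 pos [0.4561 0.3294 0.0806] rpy [ 1.797e+02 -1.000e-01  8.520e+01] F [-0.   0.3 -1.7] w 0.06 pred end [0.4534 0.331  0.071 ] remaining [-0. -0.  0.]
```

Emit:
step_arm(
  steps=[
    {"x": 0.001, "y": -0.003, "z": 0.01, "ax": 0.3, "ay": 0, "az": -0.3, "claw": 0.06},
    {"x": 0, "y": 0, "z": 0, "ax": 0, "ay": 0, "az": 0, "claw": 0.06},
  ],
)

```text
time_s: 5.05
ee_pos: [0.4545, 0.3297, 0.0725]
eef_rot: [3.14, -0.002, 1.49]
force: [-0.4, 0.1, -0.3]
grip_width: 0.0598
```

```bash
python3 plan.py .4534 .331 .071 85.5 30 1; python3 - <<'E'
from h import *
im,d=vision.camera("side"); crop(im,215,200,120,100,6,"pics/s3c.png")
E
```

```text
row x 0.0012 y -0.0012 z 0.0015  ax 0.1 ay -0.1 az -0.1
t 5.05 pos [0.4545 0.3297 0.0725] rpy [ 1.799e+02 -1.000e-01  8.540e+01] F [-0.4  0.1 -0.3] w 0.0598 pred end [0.4534 0.3309 0.071 ] remaining [-0.      0.0001  0.    ]
```

View pics/s3c.png

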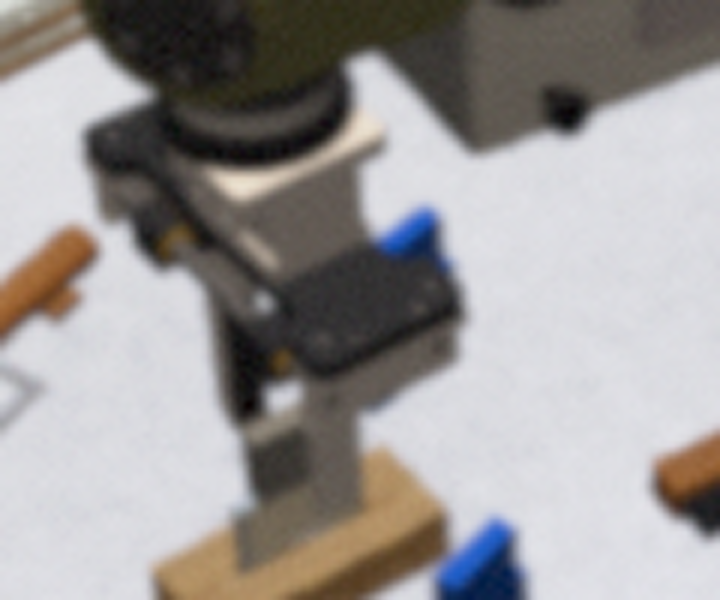

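The open fingers straddle the grey bar (crop ≈(275,460)). I'll close.

Emit:
step_arm(
  steps=[
    {"x": 0.001, "y": -0.001, "z": 0.001, "ax": 0, "ay": 0, "az": 0, "claw": 0.03},
    {"x": 0, "y": 0, "z": 0, "ax": 0, "ay": 0, "az": 0, "claw": 0.0},
    {"x": 0, "y": 0, "z": 0, "ax": 0, "ay": 0, "az": 0, "claw": 0.0},
    {"x": 0, "y": 0, "z": 0, "ax": 0, "ay": 0, "az": 0, "claw": 0.0},
    {"x": 0, "y": 0, "z": 0, "ax": 0, "ay": 0, "az": 0, "claw": 0.0},
  ],
  grip_force=45,
)

```text
time_s: 5.52
ee_pos: [0.4565, 0.3319, 0.078]
eef_rot: [3.133, -0.007, 1.49]
force: [0.0, -0.4, 0.3]
grip_width: 0.0304
```

Emit:
step_arm(
  steps=[
    {"x": 0, "y": 0, "z": 0, "ax": 0, "ay": 0, "az": 0, "claw": 0.0},
    {"x": 0, "y": 0, "z": 0, "ax": 0, "ay": 0, "az": 0, "claw": 0.0},
    {"x": 0, "y": 0, "z": 0, "ax": 0, "ay": 0, "az": 0, "claw": 0.0},
  ],
)

```text
time_s: 5.77
ee_pos: [0.4561, 0.3321, 0.0785]
eef_rot: [3.134, -0.007, 1.49]
force: [-9.4, 1.2, 6.3]
grip_width: 0.0121
```

```bash
python3 plan.py .4534 .331 .15 85.5 30 1; python3 - <<'E'
from h import *
d=np.load("pics/side0d.npy")
E
```

```text
row x -0.0003 y -0.0008 z -0.0300  ax 0.5 ay -0.4 az -0.2
t 5.7667 pos [0.4561 0.3321 0.0785] rpy [179.5  -0.4  85.3] F [-9.4  1.2  6.3] w 0.0121 pred end [0.455  0.3317 0.1085] remaining [-0.0016 -0.0007  0.0415]
```

Grip width is 12.1 mm, which matches the bar, but the arm drifted up 6 mm while closing. I'll loosen, go lower and re-centre for a firmer hold.

Emit:
step_arm(
  steps=[
    {"x": 0, "y": 0, "z": 0, "ax": 0.2, "ay": 0, "az": 0, "claw": 0.022},
    {"x": 0, "y": -0.002, "z": 0.005, "ax": 0.3, "ay": -0.3, "az": 0, "claw": 0.022},
    {"x": -0.001, "y": 0, "z": 0.005, "ax": 0, "ay": 0, "az": 0, "claw": 0.022},
  ],
)

```text
time_s: 6.02
ee_pos: [0.454, 0.3317, 0.0687]
eef_rot: [-3.141, -0.002, 1.49]
force: [-0.2, 0.6, -0.3]
grip_width: 0.022
```

```bash
python3 plan.py .4540 .331 .070 85.5 30 1
```

```text
row x -0.0007 y 0.0000 z -0.0013  ax -0.0 ay -0.1 az -0.1
t 6.0167 pos [0.454  0.3317 0.0687] rpy [-1.80e+02 -1.00e-01  8.54e+01] F [-0.2  0.6 -0.3] w 0.022 pred end [0.454 0.331 0.07 ] remaining [0. 0. 0.]
```

Emit:
step_arm(
  steps=[
    {"x": 0, "y": 0, "z": 0, "ax": 0, "ay": 0, "az": 0, "claw": 0.0},
    {"x": 0, "y": 0, "z": 0, "ax": 0, "ay": 0, "az": 0, "claw": 0.0},
    {"x": 0, "y": 0, "z": 0, "ax": 0, "ay": 0, "az": 0, "claw": 0.0},
  ],
  grip_force=45,
)

```text
time_s: 6.27
ee_pos: [0.453, 0.3313, 0.067]
eef_rot: [-3.138, -0.001, 1.49]
force: [-5.1, -0.5, 8.6]
grip_width: 0.0119
```

Emit:
step_arm(
  steps=[
    {"x": 0, "y": 0, "z": -0.02, "ax": 0, "ay": 0, "az": 0, "claw": 0.0},
    {"x": 0, "y": 0, "z": -0.03, "ax": 0, "ay": 0, "az": 0, "claw": 0.0},
    {"x": 0, "y": 0, "z": -0.04, "ax": 0, "ay": 0, "az": 0, "claw": 0.0},
    {"x": 0, "y": 0, "z": -0.035, "ax": 0, "ay": 0, "az": 0, "claw": 0.0},
  ],
)

```text
time_s: 6.6
ee_pos: [0.4506, 0.3291, 0.1879]
eef_rot: [-3.126, 0.009, 1.49]
force: [0.6, 0.1, -0.7]
grip_width: 0.0118
```

```bash
python3 plan.py .530 -.0247 .20 78.9 40 10;  python3 - <<'E'
from h import *
im,d=vision.camera("side"); crop(im,215,180,120,100,6,"pics/s4c.png"); np.save("pics/side4d.npy",d)
E
```

```text
row x -0.0382 y 0.0119 z -0.0012  ax -0.9 ay 0.6 az 6.4
row x -0.0366 y 0.0161 z -0.0014  ax 0.0 ay -0.0 az 0.0
row x -0.0366 y 0.0161 z -0.0013  ax 0.0 ay -0.0 az 0.0
row x -0.0366 y 0.0161 z -0.0014  ax 0.0 ay -0.0 az 0.0
row x -0.0366 y 0.0161 z -0.0013  ax 0.0 ay -0.0 az 0.0
row x -0.0366 y 0.0161 z -0.0014  ax 0.0 ay -0.0 az 0.0
row x -0.0366 y 0.0160 z -0.0013  ax 0.0 ay -0.0 az 0.0
row x -0.0366 y 0.0161 z -0.0014  ax 0.0 ay -0.0 az 0.0
row x -0.0366 y 0.0160 z -0.0013  ax 0.0 ay -0.0 az 0.0
row x -0.0026 y 0.0011 z -0.0001  ax 0.0 ay -0.0 az 0.0
t 6.6 pos [0.4506 0.3291 0.1879] rpy [-179.1    0.5   85.3] F [ 0.6  0.1 -0.7] w 0.0118 pred end [ 0.53   -0.0247  0.2   ] remaining [0. 0. 0.]
```

View pics/s4c.png

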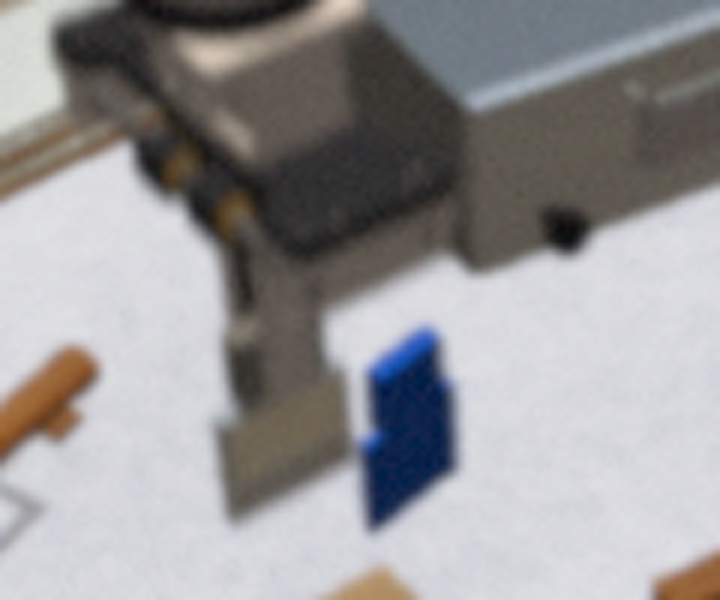

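The narrow holder has been lifted and is held: blade in the crop at (220–350, 370–520), card side facing the robot. I'll check where it sits in the tool frame.

```bash
cat > hold.py <<'E'
from h import *
def hold(d,n="side"):
    o=ctrl.get_obs(); M=R.from_euler('xyz',o['eef_rot'])
    C=cloud(n,d).reshape(-1,3); C=C+[0,0,.0015]
    Q=M.inv().apply(C-o['ee_pos'])
    m=(abs(Q[:,0])<.045)&(abs(Q[:,1])<.02)&(Q[:,2]>.004)&(Q[:,2]<.07)
    Q=Q[m]; print("n",m.sum())
    for a,b in((.004,.015),(.015,.025),(.025,.035),(.035,.045),(.045,.055),(.055,.065)):
        k=(Q[:,2]>a)&(Q[:,2]<b)
        if k.sum()>3: print(a,b,"x",Q[k,0].min().round(4),Q[k,0].max().round(4),"y pct",np.percentile(Q[k,1],[5,50,95]).round(4),k.sum())
    print("zmax",np.percentile(Q[:,2],[98,100]))
E
python3 -c "
from hold import *
hold(np.load('pics/side4d.npy'))"
```

```text
n 405
0.004 0.015 x -0.0327 0.0277 y pct [-0.0074 -0.0054  0.0004] 64
0.015 0.025 x -0.0319 0.0279 y pct [-0.0078 -0.0056 -0.0024] 72
0.025 0.035 x -0.0327 0.0281 y pct [-0.0078 -0.0053 -0.0031] 72
0.035 0.045 x -0.0325 0.0274 y pct [-0.0082 -0.0061 -0.0035] 73
0.045 0.055 x -0.0312 0.0285 y pct [-0.0081 -0.0057 -0.0032] 68
0.055 0.065 x -0.0324 0.0276 y pct [-0.0069 -0.0054 -0.0029] 55
zmax [0.06260122 0.06524864]
```

```bash
cat > p2.py <<'E'
import sys
from plan import *
yw=np.radians(-11.1); ex=np.array([np.cos(yw),np.sin(yw)]); ey=np.array([-ex[1],ex[0]]); O=np.array([.6021,-.0386])
a=list(map(float,sys.argv[1:]))  # X Y z(mm) step N
w=O+ex*a[0]/1000+ey*a[1]/1000
o=ctrl.get_obs()['ee_pos'][:2]-O
print("cab frame now X %.1f Y %.1f mm"%(o@ex*1000,o@ey*1000))
plan([w[0],w[1],a[2]/1000],78.9,a[3]/1000,int(a[4]))
E
python3 p2.py -18 1 200 41 10
```

```text
cab frame now X -217.8 Y 333.3 mm
row x -0.0373 y 0.0170 z -0.0006  ax -0.5 ay 0.2 az 6.4
row x -0.0351 y 0.0211 z -0.0005  ax 0.0 ay 0.0 az 0.0
row x -0.0351 y 0.0211 z -0.0005  ax 0.0 ay 0.0 az 0.0
row x -0.0351 y 0.0211 z -0.0005  ax 0.0 ay 0.0 az 0.0
row x -0.0352 y 0.0211 z -0.0005  ax 0.0 ay 0.0 az 0.0
row x -0.0351 y 0.0211 z -0.0005  ax 0.0 ay 0.0 az 0.0
row x -0.0352 y 0.0211 z -0.0005  ax 0.0 ay 0.0 az 0.0
row x -0.0351 y 0.0211 z -0.0005  ax 0.0 ay 0.0 az 0.0
row x -0.0352 y 0.0211 z -0.0005  ax 0.0 ay 0.0 az 0.0
row x -0.0162 y 0.0097 z -0.0003  ax 0.0 ay 0.0 az 0.0
t 6.65 pos [0.4525 0.3304 0.195 ] rpy [-179.5    0.2   85.3] F [1.4 0.6 6.8] w 0.0119 pred end [ 0.5846 -0.0342  0.2   ] remaining [ 0.  0. -0.]
```

Emit:
step_arm(
  steps=[
    {"x": -0.025, "y": 0.011, "z": 0, "ax": -0.5, "ay": 0.2, "az": 3, "claw": 0.0},
    {"x": -0.035, "y": 0.018, "z": 0, "ax": 0, "ay": 0, "az": 3.4, "claw": 0.0},
    {"x": -0.035, "y": 0.021, "z": 0, "ax": 0, "ay": 0, "az": 0, "claw": 0.0},
    {"x": -0.035, "y": 0.021, "z": 0, "ax": 0, "ay": 0, "az": 0, "claw": 0.0},
    {"x": -0.035, "y": 0.021, "z": 0, "ax": 0, "ay": 0, "az": 0, "claw": 0.0},
  ],
)

```text
time_s: 7.07
ee_pos: [0.5173, 0.1531, 0.1987]
eef_rot: [3.133, -0.006, 1.383]
force: [0.9, 0.6, -1.0]
grip_width: 0.0117
```

```bash
python3 p2.py -18 1 200 41 6
```

```text
cab frame now X -120.2 Y 171.8 mm
row x -0.0353 y 0.0209 z -0.0003  ax 0.5 ay -0.4 az 0.3
row x -0.0352 y 0.0210 z -0.0003  ax -0.0 ay 0.0 az 0.0
row x -0.0352 y 0.0210 z -0.0003  ax -0.0 ay 0.0 az 0.0
row x -0.0352 y 0.0211 z -0.0002  ax -0.0 ay 0.0 az 0.0
row x -0.0300 y 0.0179 z -0.0003  ax -0.0 ay 0.0 az 0.0
row x 0.0000 y 0.0000 z 0.0000  ax -0.0 ay 0.0 az 0.0
t 7.0667 pos [0.5173 0.1531 0.1987] rpy [179.5  -0.4  79.2] F [ 0.9  0.6 -1. ] w 0.0117 pred end [ 0.5846 -0.0341  0.2   ] remaining [ 0. -0. -0.]
```

Emit:
step_arm(
  steps=[
    {"x": -0.035, "y": 0.021, "z": 0, "ax": 0.5, "ay": -0.4, "az": 0.3, "claw": 0.0},
    {"x": -0.035, "y": 0.021, "z": 0, "ax": 0, "ay": 0, "az": 0, "claw": 0.0},
    {"x": -0.035, "y": 0.021, "z": 0, "ax": 0, "ay": 0, "az": 0, "claw": 0.0},
    {"x": -0.03, "y": 0.018, "z": 0, "ax": 0, "ay": 0, "az": 0, "claw": 0.0},
    {"x": -0.015, "y": 0.01, "z": 0, "ax": 0, "ay": 0, "az": 0, "claw": 0.0},
  ],
)

```text
time_s: 7.48
ee_pos: [0.5788, -0.0211, 0.1977]
eef_rot: [3.141, 0.001, 1.375]
force: [-0.6, 1.5, 0.3]
grip_width: 0.0116
```

```bash
python3 p2.py -18 1 180 20 3
```

```text
cab frame now X -26.2 Y 12.7 mm
row x -0.0103 y 0.0072 z 0.0156  ax 0.0 ay 0.1 az -0.1
row x -0.0014 y 0.0010 z 0.0021  ax 0.0 ay -0.0 az -0.0
row x 0.0000 y 0.0000 z 0.0000  ax 0.0 ay -0.0 az -0.0
t 7.4833 pos [ 0.5788 -0.0211  0.1977] rpy [1.80e+02 1.00e-01 7.88e+01] F [-0.6  1.5  0.3] w 0.0116 pred end [ 0.5846 -0.0342  0.18  ] remaining [ 0.  0. -0.]
```

Emit:
step_arm(
  steps=[
    {"x": -0.008, "y": 0.005, "z": 0.01, "ax": 0, "ay": 0, "az": 0, "claw": 0.0},
    {"x": -0.003, "y": 0.002, "z": 0.006, "ax": 0, "ay": 0, "az": 0, "claw": 0.0},
    {"x": 0, "y": 0, "z": 0, "ax": 0, "ay": 0, "az": 0, "claw": 0.0},
  ],
)

```text
time_s: 7.73
ee_pos: [0.5842, -0.0374, 0.1788]
eef_rot: [-3.141, 0.002, 1.37]
force: [-0.7, 0.4, -0.8]
grip_width: 0.0117
```

```bash
python3 p2.py -18 1 170 20 1; python3 - <<'E'
from hold import *
im,d=vision.camera("side"); crop(im,260,120,120,100,6,"pics/s5c.png"); hold(d)
im,d=vision.camera("top"); crop(im,260,140,120,90,6,"pics/t5c.png")
E
python3 p2.py -18 1 170 20 1
```

```text
cab frame now X -17.8 Y -2.3 mm
row x 0.0033 y -0.0002 z 0.0088  ax -0.0 ay 0.1 az -0.4
t 7.7333 pos [ 0.5842 -0.0374  0.1788] rpy [-1.80e+02  1.00e-01  7.85e+01] F [-0.7  0.4 -0.8] w 0.0117 pred end [ 0.5846 -0.0341  0.17  ] remaining [ 0. -0.  0.]
n 315
0.004 0.015 x -0.0294 0.0269 y pct [-0.0065 -0.0039 -0.0009] 52
0.015 0.025 x -0.0302 0.027 y pct [-0.0065 -0.0038 -0.001 ] 47
0.025 0.035 x -0.0319 0.0289 y pct [-0.0071 -0.0041 -0.0008] 51
0.035 0.045 x -0.0305 0.027 y pct [-0.0072 -0.0037 -0.0006] 43
0.045 0.055 x -0.0324 0.0281 y pct [-0.0063 -0.0028  0.0003] 44
0.055 0.065 x -0.0437 0.0434 y pct [-0.0031  0.0014  0.0112] 36
zmax [0.06891355 0.06970672]
cab frame now X -18.0 Y -1.1 mm
row x 0.0022 y 0.0000 z 0.0099  ax 0.0 ay 0.1 az -0.3
t 7.8333 pos [ 0.5842 -0.0363  0.1799] rpy [1.80e+02 1.00e-01 7.86e+01] F [ 0.5  0.5 -0.1] w 0.0113 pred end [ 0.5846 -0.0341  0.17  ] remaining [ 0. -0. -0.]
```

View pics/s5c.png

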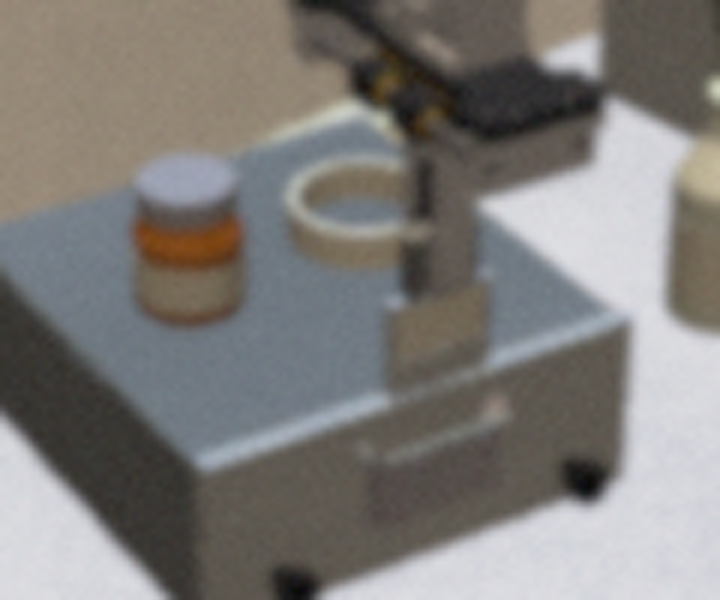

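View pics/t5c.png

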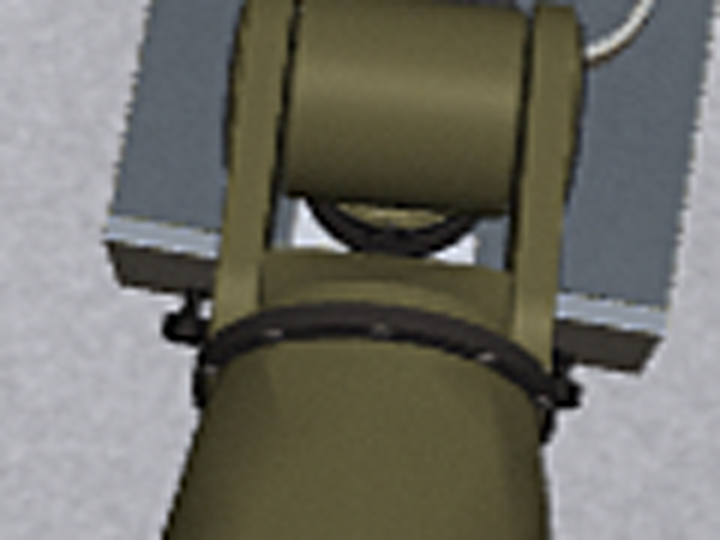

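The side view shows the blade upright just in front of the drawer's top edge (crop (440,340)), above the channel at (435,440). It sits slightly right of centre, so I'll shift about +2 mm in tool x and descend with a small bias towards the robot.

Emit:
step_arm(
  steps=[
    {"x": 0.002, "y": -0.001, "z": 0.005, "ax": 0, "ay": 0, "az": -0.3, "claw": 0.0},
    {"x": 0.001, "y": 0, "z": 0.005, "ax": 0, "ay": 0, "az": 0, "claw": 0.0},
    {"x": 0, "y": 0, "z": 0.004, "ax": 0, "ay": 0, "az": 0, "claw": 0.0},
  ],
)

```text
time_s: 8.08
ee_pos: [0.5838, -0.0296, 0.1663]
eef_rot: [3.139, 0.001, 1.381]
force: [0.7, -0.7, -0.6]
grip_width: 0.0113
```

```bash
python3 p2.py -18.5 1 155 10 2
```

```text
cab frame now X -19.7 Y 5.3 mm
row x -0.0035 y 0.0009 z 0.0093  ax 0.1 ay 0.1 az 0.2
row x -0.0008 y 0.0003 z 0.0020  ax 0.0 ay -0.0 az 0.0
t 8.0833 pos [ 0.5838 -0.0296  0.1663] rpy [1.799e+02 1.000e-01 7.910e+01] F [ 0.7 -0.7 -0.6] w 0.0113 pred end [ 0.5842 -0.0341  0.155 ] remaining [-0.  0.  0.]
```

Emit:
step_arm(
  steps=[
    {"x": -0.002, "y": 0.001, "z": 0.002, "ax": 0, "ay": 0, "az": 0, "claw": 0.0},
    {"x": 0, "y": 0, "z": 0, "ax": 0, "ay": 0, "az": 0, "claw": 0.0},
    {"x": 0, "y": 0, "z": 0, "ax": 0, "ay": 0, "az": 0, "claw": 0.0},
  ],
)

```text
time_s: 8.33
ee_pos: [0.5839, -0.0302, 0.163]
eef_rot: [3.14, 0.001, 1.383]
force: [0.3, -0.9, -0.1]
grip_width: 0.0118
```

```bash
python3 p2.py -18.5 1 155 10 2
```

```text
cab frame now X -19.4 Y 4.7 mm
row x -0.0037 y 0.0009 z 0.0080  ax 0.1 ay 0.1 az 0.3
row x -0.0000 y -0.0000 z 0.0000  ax -0.0 ay -0.0 az 0.0
t 8.3333 pos [ 0.5839 -0.0302  0.163 ] rpy [1.799e+02 1.000e-01 7.920e+01] F [ 0.3 -0.9 -0.1] w 0.0118 pred end [ 0.5841 -0.0341  0.155 ] remaining [-0. -0. -0.]
```

Emit:
step_arm(
  steps=[
    {"x": -0.004, "y": 0.001, "z": 0.003, "ax": 0, "ay": 0, "az": 0.3, "claw": 0.0},
    {"x": 0, "y": 0, "z": 0.003, "ax": 0, "ay": 0, "az": 0, "claw": 0.0},
    {"x": 0, "y": 0, "z": 0, "ax": 0, "ay": 0, "az": 0, "claw": 0.0},
  ],
)

```text
time_s: 8.58
ee_pos: [0.5844, -0.0348, 0.1568]
eef_rot: [3.14, 0.001, 1.377]
force: [0.4, -0.3, -0.9]
grip_width: 0.0116
```

```bash
python3 p2.py -18.5 1 155 10 1
```

```text
cab frame now X -18.1 Y 0.3 mm
row x 0.0007 y -0.0004 z 0.0018  ax 0.1 ay 0.1 az 0.0
t 8.5833 pos [ 0.5844 -0.0348  0.1568] rpy [1.799e+02 1.000e-01 7.890e+01] F [ 0.4 -0.3 -0.9] w 0.0116 pred end [ 0.5841 -0.034   0.155 ] remaining [ 0. -0. -0.]
```

Emit:
step_arm(
  steps=[
    {"x": 0.0005, "y": 0, "z": 0.005, "ax": 0, "ay": 0, "az": 0, "claw": 0.0},
    {"x": 0, "y": 0, "z": 0.004, "ax": 0, "ay": 0, "az": 0, "claw": 0.0},
    {"x": 0, "y": 0, "z": 0, "ax": 0, "ay": 0, "az": 0, "claw": 0.0},
  ],
)

```text
time_s: 8.83
ee_pos: [0.5845, -0.0346, 0.1469]
eef_rot: [3.139, 0.001, 1.377]
force: [-0.5, -0.8, -0.3]
grip_width: 0.0116
```

```bash
python3 p2.py -17.5 1 138 10 1
```

```text
cab frame now X -18.0 Y 0.5 mm
row x 0.0005 y 0.0005 z 0.0089  ax 0.1 ay 0.1 az -0.0
t 8.8333 pos [ 0.5845 -0.0346  0.1469] rpy [1.799e+02 1.000e-01 7.890e+01] F [-0.5 -0.8 -0.3] w 0.0116 pred end [ 0.5851 -0.0342  0.138 ] remaining [-0. -0. -0.]
```

Emit:
step_arm(
  steps=[
    {"x": 0, "y": 0.0005, "z": 0.004, "ax": 0, "ay": 0, "az": 0, "claw": 0.0},
    {"x": 0, "y": 0, "z": 0.003, "ax": 0, "ay": 0, "az": 0, "claw": 0.0},
    {"x": 0, "y": 0, "z": 0, "ax": 0, "ay": 0, "az": 0, "claw": 0.0},
  ],
)

```text
time_s: 9.08
ee_pos: [0.585, -0.0347, 0.1389]
eef_rot: [3.14, 0.001, 1.377]
force: [-0.6, 0.5, -0.9]
grip_width: 0.0117
```

```bash
python3 p2.py -17.5 1 130 10 1
```

```text
cab frame now X -17.6 Y 0.5 mm
row x 0.0005 y 0.0000 z 0.0089  ax 0.1 ay 0.1 az -0.0
t 9.0833 pos [ 0.585  -0.0347  0.1389] rpy [1.799e+02 1.000e-01 7.890e+01] F [-0.6  0.5 -0.9] w 0.0117 pred end [ 0.5851 -0.0342  0.13  ] remaining [ 0. -0. -0.]
```

The underside is now about 4 mm below the lip's top edge with no contact force. I'll take one look before pressing.

```bash
python3 - <<'E'
from h import *
im,d=vision.camera("side"); crop(im,290,140,80,70,9,"pics/s6c.png")
E
```

```text
(no output)
```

View pics/s6c.png

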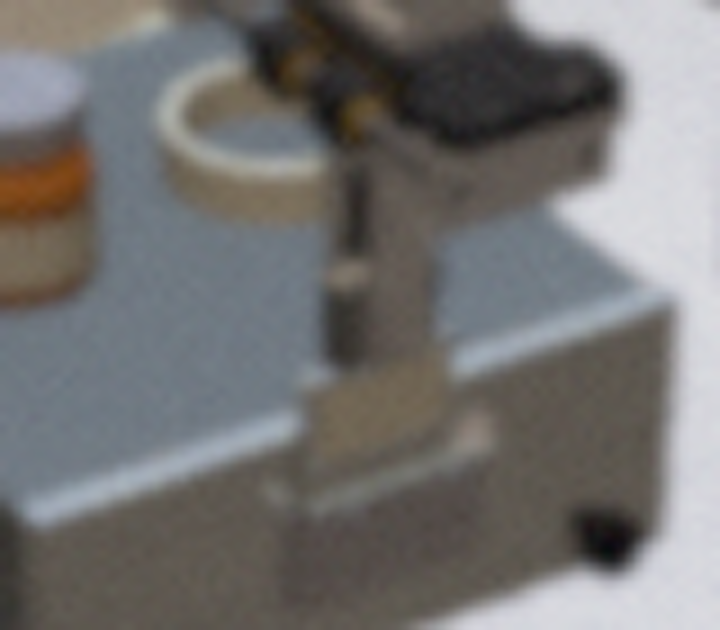

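The blade is behind the lip (crop (375,420)) and between the flare ends at (275,490) and (480,430). Pressing down next.

Emit:
step_arm(
  steps=[
    {"x": 0, "y": 0.0005, "z": 0.004, "ax": 0, "ay": 0, "az": 0, "claw": 0.0},
    {"x": 0, "y": 0, "z": 0.004, "ax": 0, "ay": 0, "az": 0, "claw": 0.0},
    {"x": 0, "y": 0, "z": 0.003, "ax": 0, "ay": 0, "az": 0, "claw": 0.0},
  ],
  grip_force=55,
)

```text
time_s: 9.38
ee_pos: [0.5861, -0.0348, 0.1283]
eef_rot: [3.138, 0.001, 1.377]
force: [-0.9, 0.4, 4.3]
grip_width: 0.0117
```

Emit:
step_arm(
  steps=[
    {"x": 0, "y": 0, "z": 0.003, "ax": 0, "ay": 0, "az": 0, "claw": 0.0},
    {"x": 0, "y": 0, "z": 0.002, "ax": 0, "ay": 0, "az": 0, "claw": 0.0},
  ],
)

```text
time_s: 9.55
ee_pos: [0.5861, -0.0348, 0.1233]
eef_rot: [3.138, 0.001, 1.377]
force: [-2.9, 0.2, 6.6]
grip_width: 0.0121
```

```bash
python3 p2.py -17 1 121 10 1
```

```text
cab frame now X -16.4 Y 0.6 mm
row x 0.0004 y -0.0006 z 0.0023  ax 0.2 ay 0.0 az -0.0
t 9.55 pos [ 0.5861 -0.0348  0.1233] rpy [179.8   0.   78.9] F [-2.9  0.2  6.6] w 0.0121 pred end [ 0.5856 -0.0343  0.121 ] remaining [-0. -0. -0.]
```

Emit:
step_arm(
  steps=[
    {"x": 0, "y": 0, "z": 0.002, "ax": 0, "ay": 0, "az": 0, "claw": 0.0},
    {"x": 0, "y": 0, "z": 0.002, "ax": 0, "ay": 0, "az": 0, "claw": 0.0},
  ],
)

```text
time_s: 9.72
ee_pos: [0.5864, -0.0349, 0.1208]
eef_rot: [3.136, 0.001, 1.377]
force: [-11.0, 1.7, 29.1]
grip_width: 0.0117
```

Emit:
step_arm(
  steps=[
    {"x": 0, "y": 0, "z": 0.001, "ax": 0, "ay": 0, "az": 0, "claw": 0.0},
  ],
)

```text
time_s: 9.8
ee_pos: [0.5863, -0.0348, 0.1209]
eef_rot: [3.136, 0.001, 1.377]
force: [-7.9, 1.9, 14.6]
grip_width: 0.0116
```

Force rose sharply at TCP z = 0.1208, which is underside ≈ 64 mm: the foot's hard stop. I'll check that the state holds.

```bash
python3 - <<'E'
from h import *
for i in range(6):
    im,d=vision.camera("side"); o=ctrl.get_obs(); print(o['time_s'],o['ee_pos'].round(4),o['force'].round(1),round(o['grip_width'],4))
crop(im,280,140,90,75,8,"pics/s7c.png"); cv2.imwrite("pics/side7.png",im[...,::-1])
C=cloud("side",d).reshape(-1,3)
yw=np.radians(-11.1); ex=np.array([np.cos(yw),np.sin(yw)]); ey=np.array([-ex[1],ex[0]]); O=np.array([.6021,-.0386])
X=(C[:,:2]-O)@ex;Y=(C[:,:2]-O)@ey;Z=C[:,2]+.0015
m=(X>-.03)&(X<-.008)&(abs(Y)<.033)&(Z>.1165)&(Z<.16); print("above top: Z",np.histogram(Z[m],8),)
m=(X>-.03)&(X<.0)&(abs(Y)<.05)&(Z>.1015)&(Z<.111); print(np.median(X[m]))
k=(X>-.06)&(X<.03)&(abs(Y)>.055)&(abs(Y)<.125)&(Z>.06)&(Z<.108); print("face X side now",np.median(X[k]))
C=cloud("side",np.load("pics/side2d.npy")).reshape(-1,3);X=(C[:,:2]-O)@ex;Y=(C[:,:2]-O)@ey;Z=C[:,2]+.0015
k=(X>-.06)&(X<.03)&(abs(Y)>.055)&(abs(Y)<.125)&(Z>.06)&(Z<.108); print("face X side before",np.median(X[k]))
im,d=vision.camera("top"); cv2.imwrite("pics/top7.png",im[...,::-1])
E
```

```text
9.85 [ 0.5863 -0.0348  0.1209] [-7.9  1.2 15.4] 0.0119
9.9 [ 0.5863 -0.0348  0.1209] [-7.9  0.8 14.8] 0.0118
9.95 [ 0.5863 -0.0348  0.1209] [-7.9 -0.3 14.6] 0.0116
10.0 [ 0.5863 -0.0348  0.1209] [-7.   0.6 14.6] 0.0117
10.05 [ 0.5862 -0.0348  0.1209] [-8.4  0.5 15.1] 0.0115
10.1 [ 0.5863 -0.0348  0.121 ] [-8.5  0.9 14.6] 0.0116
above top: Z (array([17, 10, 13, 10, 10,  9, 13, 17]), array([0.11689008, 0.12219239, 0.12749471, 0.13279702, 0.13809934,
       0.14340166, 0.14870397, 0.15400629, 0.1593086 ]))
-0.018405248775301565
face X side now -0.01372044713871308
face X side before -0.013757129799141633
```

View pics/s7c.png

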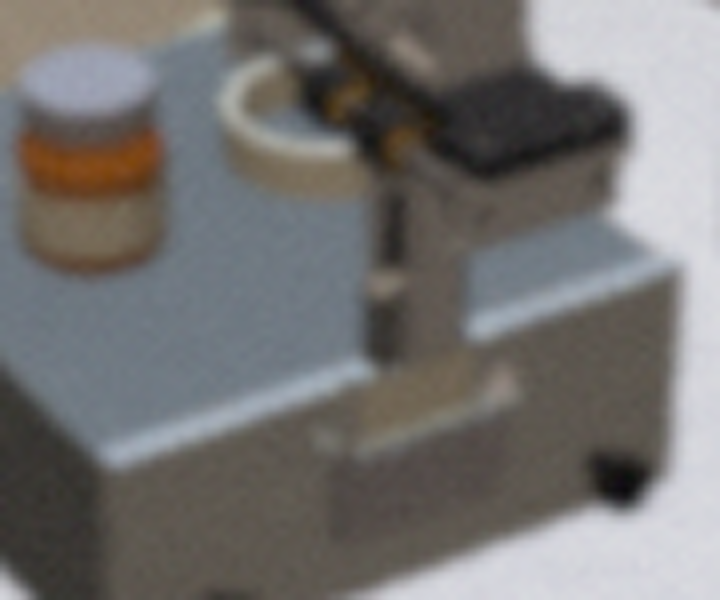

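```bash
python3 - <<'E'
from h import *
yw=np.radians(-11.1); ex=np.array([np.cos(yw),np.sin(yw)]); ey=np.array([-ex[1],ex[0]]); O=np.array([.6021,-.0386])
w=lambda X,Y,z:[*(O+ex*X/1000+ey*Y/1000),z/1000]
# home predictions: bar top left corners, blade top corners
P_=proj("side",[w(-22.5,20,156),w(-10.5,20,156),w(-19.5,30,120),w(-19.5,-30,120),w(-22.5,20,160)])
print(((P_-[280,140])*8).round(0))
im=cv2.imread("pics/side7.png")[...,::-1]; crop(im,315,160,40,40,15,"pics/s8c.png"); print(((P_-[315,160])*15).round(0))
E
```

```text
[[374. 290.]
 [357. 275.]
 [346. 374.]
 [479. 327.]
 [374. 281.]]
[[176. 243.]
 [144. 215.]
 [125. 401.]
 [373. 313.]
 [176. 226.]]
```

View pics/s8c.png

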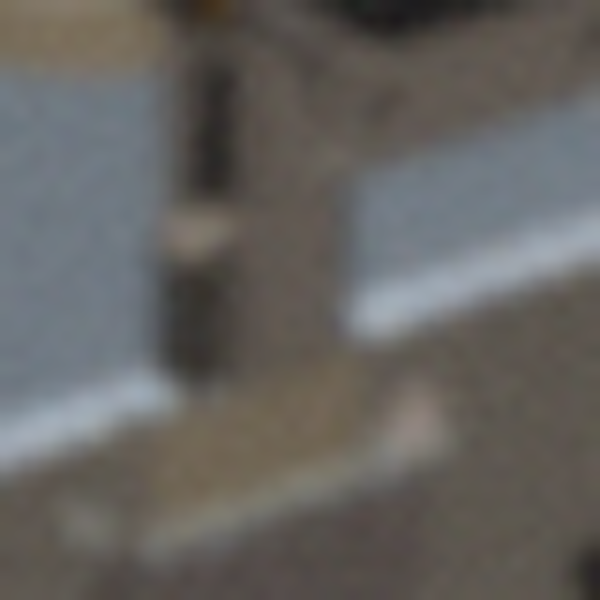

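View pics/top7.png

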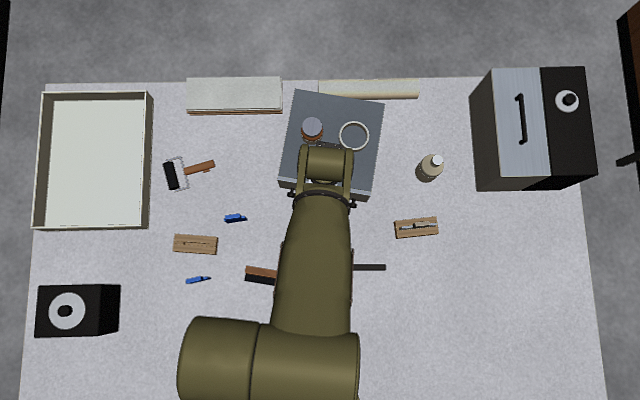

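Checks agree: bar-top corner seen at about (175,245) against (176,243) predicted for fully home, steady downward push ≈ 15 N, drawer face unchanged since shutting, and the surrounding objects are where they started. Handing in.

```bash
python3 - <<'E'
from station import ctrl,ticket
print(ticket.hand_in()); o=ctrl.get_obs(); print(o['time_s'],o['ee_pos'],o['force'],o['grip_width'])
E
```

```text
the job is handed in; nothing more can be done
None
the job is handed in; nothing more can be done
```

I pushed the drawer shut with the closed fingers, then took the narrow holder from the left rack. I lowered it behind the lip, pressed it onto the foot's hard stop, and handed in at about 10.2 s while still gripping and pressing. The hand-in gave no verdict.

**Last checks**
- **Fully home:** contact force jumped at TCP z = 0.1208, which puts the holder's underside at about 64 mm. The bar's top corner was within a pixel of where it should be when home.
- **Holding force:** the downward push stayed at about 15 N. The grip was set to 55 N, with the fingers 11.6 mm apart on the bar.
- **Drawer:** the front face had not moved since shutting (−13.7 mm against −13.8 mm in the side camera).
- **Other objects:** nothing else in the last pictures had visibly moved, though I judged this by eye. The arm hid part of the squeegee and the scraper.

**Disagreements**
- The side camera's depth reads about 2 mm off the top camera's; I relied on the top camera for position.
- The blade looked about 1 pixel (2–3 mm) off centre along the channel, inside the 6 mm limit.
- Hitting the drawer's stop gave a brief force of about 86 N, under the 120 N limit.

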